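# Set a brass blank on edge in the drilling jig and bring its mark under the bit

## Robot

A 6-joint arm with a two-finger parallel gripper is mounted at the origin on the work surface. World frame = base frame: x ahead of the robot, y to its left, z up, the work surface at z = 0. Lengths are in m, angles in rad, forces in N, time in s.
With the tool pointing down it reaches from about 0.25 to 0.725 m from the base axis. Payload 4 kg.
Tool frame: the origin (TCP) lies between the finger pads; the fingertips stand 8 mm ahead of it and the grasp point (between the pads) lies 11 mm behind it (bot.tip_reach is the distance from the TCP to the fingertips, in m); z points along the fingers, y is the line along which they close (so a half turn about z gives the same grasp; the last joint's range is limited). The gripper opens to 85 mm and grips with 20 to 120 N. Pads are 22 mm wide; open, the fingers measure 114 mm over their backs; the gripper's body (76 mm by 85 mm) begins 54 mm behind the grasp point. The pads swing forward as they close: fully open they stand 13 mm farther back than shut.
Start: joints at [-1.316, 0.241, 0.005, 1.335, 0, 1.571], TCP at [0.126, -0.484, 0.239] pointing down, gripper open.
Joint ranges: [-2.72, 2.72], [-1.05, 1.87], [-1.09, 1.28], [-1.99, 2.15], [-1.42, 1.44], [-3.14, 3.14]. Speed limits (rad/s): [2.79, 2.79, 3.14, 3.14, 3.14, 3.14].

## Interface

Orientations are given as a unit quaternion [x, y, z, w].
In Python, from workcell import bot gives the robot as it stands.
- The arm moves only by the tool move_arm, never from a script. Its argument "deltas" is a list of rows, each a list of 7 numbers: the opening, from 0 (shut) to 1 (fully open), then the shift along the tool's x, y, z in mm, then the turn, a rotation vector about the tool's x, y, z in degrees. In form: [[gripper, tx, ty, tz, ax, ay, az], ...]. A call has 1 to 10 rows; each row shifts and turns the commanded pose from where the row before left it, along the tool's axes as they then stand; what a row does not reach is not made up. A row lasts 1/12 s, in which the tool goes at most 41.7 mm and 7.16 degrees, less where a joint would pass 70% of its speed; a pose out of reach is approached as far as the arm can. A call is refused whole if a number of a shift passes 41.7 or a number of a turn 7.16, either way. A call with a gripper value outside its range is refused whole. The fingers move at their own pace and stop on an object; the grip force is fixed at half the most. Time passes only in rows, so rows that do not move let the fingers close. It gives the time, the measured TCP pose, the force, the opening and the grip force at its end, in the units of the state.
- bot.get_obs(): the state, without advancing time (a new reading comes with each control period).
- bot.camera(name): name is "scene" or "top" or "wrist"; returns the picture (400x640x3 uint8, blue, green, red); there is no depth.
- bot.calibration(name): a dict with "K" (3x3 intrinsics, pixels), "position" and "orientation" of the camera in the world. Camera axes: x right, y down, z forward; pixel columns grow to the right and rows downward; lengths in m; the calibration is good to about 2 mm. The wrist camera is an equidistant fisheye: a pixel r from the principal point sees the ray r / f radians off the axis. A picture is of the moment at which its call begins: read the wrist's pose just before it. calibration takes no time and is no camera call; for the wrist camera it gives the pose at the moment of the call.
- bot.job_done(): hands the job in; it is judged then, once.
Trained networks look in the newest picture that a camera, given by its name, has taken for a name from the list of things; names that differ only in an ending like _2 or _b are one class to them, and where a whole thing is asked for, a point or a joint stands for the part that bears it (a point fixed in the world has none). Each returns a list of dicts, best first, with "conf" (0 to 1); they miss things now and then, are a little off and sometimes report something else, mostly with a low value. They report only what shows in the picture. A call takes as long as a camera call. They do not tell look-alikes from the thing itself.
- bot.outline_of(query, camera): "pixels" (400x640 bool, what is visible of it) and "rect" ([left, top, width, height] in pixels, round what is visible of it).
The state is a dict: "clock": time; "joint_pos": joint angles; "joint_vel": joint speeds; "tau": joint torques, N m; "eef_pos": TCP position; "tool_rot": TCP orientation; "ft_force": force on the tool from outside, world axes, zero at the start; "ft_torque": the same for the moment, N m; "grip_width": finger opening in m; "grasp_force": force on a finger pad.
Only numpy, scipy, OpenCV 4.12 (cv2) and the standard library are available. Lean on these libraries where they do the work, as an engineer would, in place of code of your own. Each camera call takes 0.05 s, during which the arm holds its last target. There are 200 camera calls.

## Task

Stand the brass blank on edge in the slot of the sliding drilling jig, marked edge up and fully down on the slot floor, then slide the jig until the punch mark sits directly under the tip of the drill bit. Let nothing touch the drill bit, and leave the jar, the bangle and the steel block where they are.

Things in the scene. Friction and masses are not known exactly. Their poses are not given: they have to be found in the camera images.
- blank: Brass blank 44 x 64 x 14 mm, 330 g. Starts flat on the rest, ends overhanging 7 mm. Origin: centre of the 44 x 64 face that is underneath at the start; x (44 mm) points to the marked long edge, y along the 64 mm, z through the 14 mm. Marked edge: the 64 x 14 face at x = +22 mm; a dark 20 mm line on both big faces runs to it. It stands by itself on its other long edge, 44 mm high.
- blank_mark (a point): Punch mark, a dark 7 mm dot on the marked edge of the blank, 14 mm from the middle of its length: at (22, 14, 7) mm in the blank's frame.
- rest: Fixed dark hardwood block under the blank, 36 x 50 x 26 mm high (x, y, z). Origin: centre of its underside on the bench. The bench between the rest and the drill's bed is clear.
- jig_slot (a point): Centre of the steel jig's slot floor, 22 mm above the bench. y: along slot and slide, away from the drill to the handle; x: across; z up. Slot 16 mm wide (x), 67 mm long (y). Side walls rise 20 mm above the floor, outer faces 24 mm from the middle; the closed ends, 14 mm thick, rise 40 mm: no room for fingers at a seated blank's ends. Foot plate 80 mm wide.
- jig (a joint): Slide of the jig along the drill's bed, in m: 0 is pulled out farthest from the drill; it grows to 0.19 as the jig moves along the slot's -y towards and under the bit. It stays where it is left (about 2 N of friction).
- jig_handle (a point): Grip point on the jig's upright handle, 145 mm from the slot centre along +y of jig_slot. The handle is a black vertical round grip 22 mm in diameter from 38 to 80 mm above the bench; this point is on its axis, 64 mm above the bench.
- bit: 5 mm drill bit of the fixed grey bench drill. Origin: its tip, 76 mm above the bench, pointing down (a seated blank passes 10 mm below); axes as jig_slot's. Chuck 28 mm wide from 98 mm up, motor 56 mm wide to 250 mm; the head arm runs along -y to a column 125 mm away. The bed, 110 mm wide, 10 mm high, reaches from y = -145 to +355 mm.
- jar: Loose closed amber glass jar, 48 mm diameter, 62 mm high; origin at the centre of its underside. Leave alone.
- bangle: Loose steel bangle lying flat, 64 mm outside diameter, 12 mm high; origin at the centre of its underside. Leave alone.
- punch_block: Loose 50 mm dark steel cube with round hollows (dapping block), 0.9 kg; origin at the centre of its underside. Leave alone.
Not all that is in view belongs to the job. Of the things like the blank, leave any that is blue or red; of the rest the larger one is meant.

How it is judged:
On the way:
1. the blank stands in the jig's slot, marked edge up, down on the slot floor (z of blank_mark in the frame of jig_slot between 0.0415 and 0.046 m and x of blank_mark in the frame of jig_slot between -0.004 and 0.004 m and y of blank_mark in the frame of jig_slot between -0.02 and 0.02 m and angle between blank's own x axis and vertical below 0.09 rad), for 0.2 s.
At the end, for the whole second after the job is handed in: The blank stands in the slot, marked edge up, on the slot floor (mark 41.5 to 46 mm above it and within 4 mm of the slot's middle plane, lean under 0.09 rad), its punch mark is within 3 mm (horizontally) of the point under the bit's tip, and blank and jig are at rest (all of step 1 and horizontal distance between blank_mark and bit below 0.003 m and linear speed of blank below 0.01 m/s and velocity of joint jig between -0.005 and 0.005 m/s); the robot touches nothing.
It fails at once if something presses on the drill bit (over 1 N) (contact force between bit and anything else above 1 N).
It fails at once if the jar is moved more than 20 mm (distance of jar from where it was at the start of the episode above 0.02 m).
It fails at once if the bangle is moved more than 20 mm (distance of bangle from where it was at the start of the episode above 0.02 m).
It fails at once if the steel block is moved more than 20 mm (distance of punch_block from where it was at the start of the episode above 0.02 m).
It also fails if it takes over 64 s, if anything falls off the work surface, if the arm or the gripper's body presses on something with over 40 N, if the wrist force passes 120 N, or if a joint passes its speed limit or range.

## Working session

There is one attempt and no reset: what is moved stays moved. The work goes in short steps, Python scripts to look and compute and a tool call to move; the robot and the scene stay as the last step left them, time stands still between calls to the robot, and variables do not carry over. Pictures are saved under pics/ and viewed, at most 10 in all, crops included, and the job is handed in when it is done.

Besides the shell and the picture viewer there is one more tool, called after "Request:" by a JSON object that holds its "name" and its "arguments", one argument or row to a line. move_arm: Moves the arm, as the interface text tells. Its arguments: {"type":"object","properties":{"deltas":{"type":"array","items":{"type":"array","items":{"type":"number"}}}},"required":["deltas"]}

```bash
mkdir -p pics; ls; python3 - <<'E'
from workcell import bot
import cv2,numpy as np
for n in ("scene","top"):
    im=bot.camera(n); cv2.imwrite(f"pics/{n}0.png",im)
    c=bot.calibration(n); print(n,np.round(c["K"],1).tolist(),c["position"],c["orientation"])
    for q in ("blank","rest","jig_slot","jig_handle","bit","jar","bangle","punch_block"):
        try: print(q,[(round(d["conf"],2),d["rect"]) for d in bot.outline_of(q,n)])
        except Exception as e: print(q,e)
print(bot.get_obs())
E
```

```text
pics
scene [[450.7, 0.0, 309.3], [0.0, 450.7, 196.7], [0.0, 0.0, 1.0]] [0.96201185 0.3854954  0.91433822] [ 0.37227155  0.88738574 -0.24888151 -0.10962868]
blank [(0.97, [419.9, 312.6, 21.2, 32.5]), (0.87, [421.6, 263.0, 32.7, 35.0]), (0.57, [464.6, 242.5, 25.8, 31.0]), (0.55, [426.2, 226.0, 25.7, 19.4])]
rest []
jig_slot [(0.77, [254.3, 125.1, 74.2, 71.1])]
jig_handle [(0.57, [253.5, 124.7, 76.0, 73.1])]
bit [(0.74, [254.2, 253.9, 22.1, 30.4])]
jar [(0.94, [253.5, 252.9, 21.8, 33.6])]
bangle [(0.59, [304.0, 268.9, 28.1, 29.0])]
punch_block [(0.73, [194.2, 198.5, 35.4, 34.0])]
top [[494.0, 0.0, 322.9], [0.0, 494.0, 202.5], [0.0, 0.0, 1.0]] [0.49503416 0.04863035 1.14371313] [-0.7004986   0.71175824 -0.04086814  0.03212029]
blank [(0.89, [161.1, 278.6, 26.9, 32.7]), (0.85, [165.9, 231.8, 38.0, 24.9]), (0.81, [157.8, 197.4, 23.2, 16.8]), (0.75, [209.8, 278.0, 15.6, 21.8]), (0.72, [366.8, 126.2, 29.3, 26.7])]
rest []
jig_slot [(0.78, [329.5, 226.8, 92.3, 35.9])]
jig_handle [(0.6, [328.3, 219.9, 95.5, 42.8])]
bit []
jar [(0.95, [295.7, 122.1, 19.0, 22.5])]
bangle [(0.53, [251.1, 152.8, 28.1, 25.9]), (0.27, [328.4, 225.9, 95.7, 35.4])]
punch_block [(0.77, [372.5, 126.5, 22.5, 24.8])]
{'clock': 0.9, 'joint_pos': array([-1.31598448e+00,  2.40559391e-01,  5.01974167e-03,  1.33519226e+00,
        1.47293937e-05,  1.57077665e+00]), 'joint_vel': array([ 0.00026044, -0.00037059, -0.00071322, -0.0018096 ,  0.00026221,
        0.0001874 ]), 'tau': array([-5.99791310e-04, -3.72190797e+01,  2.52697009e+01,  9.68229215e-04,
        2.63907373e-05, -2.28307975e-06]), 'eef_pos': array([ 0.12603894, -0.483866  ,  0.23933432]), 'tool_rot': array([9.91893587e-01, 1.27071281e-01, 1.13973562e-05, 3.10133127e-05]), 'ft_force': array([-0.10589627, -0.21799019, -0.052755  ]), 'ft_torque': array([ 0.03351475, -0.02209357,  0.05442352]), 'grasp_force': 0.0, 'grip_width': 0.08503841707951701}
```

View pics/scene0.png

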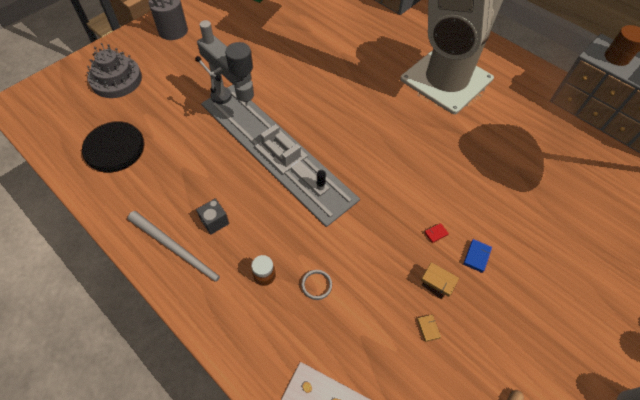

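View pics/top0.png

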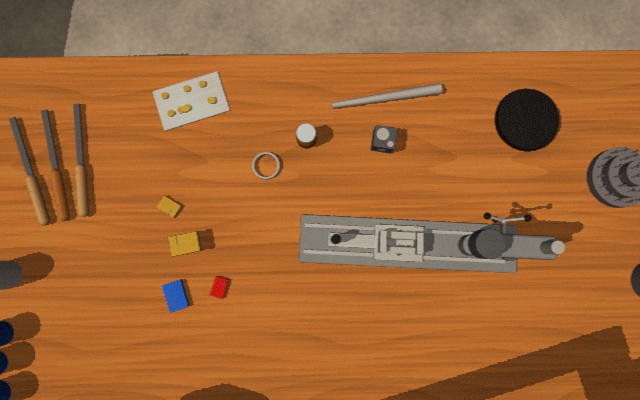

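Candidates for the blank in the top picture: the small yellow one (169,206), the larger yellow one on the dark rest (185,244), the blue one (176,296) and the red one (219,287). The task excludes blue and red, and the larger yellow one is at (185,244), so I choose that. Next is a close crop to check it.

```bash
cat > h.py <<'E'
from workcell import bot
import cv2,numpy as np
from scipy.spatial.transform import Rotation as R
def w(px,z,n="top"):
    c=bot.calibration(n);r=R.from_quat(c["orientation"]).as_matrix()
    px=np.atleast_2d(px); d=np.c_[px,np.ones(len(px))]@np.linalg.inv(c["K"]).T@r.T
    p=np.array(c["position"]); return p+d*((z-p[2])/d[:,2])[:,None]
def proj(P,n="top"):
    c=bot.calibration(n);r=R.from_quat(c["orientation"]).as_matrix()
    q=(np.atleast_2d(P)-c["position"])@r@np.array(c["K"]).T; return q[:,:2]/q[:,2:]
E
python3 - <<'E'
from h import *
t=cv2.imread("pics/top0.png"); s=cv2.imread("pics/scene0.png")
f=lambda im,x,y,ww,hh,k: cv2.resize(im[y:y+hh,x:x+ww],None,fx=k,fy=k,interpolation=cv2.INTER_CUBIC)
a=f(t,160,225,50,40,8); b=f(s,410,250,50,40,8); c=f(t,295,205,267,66,3)
o=np.zeros((320+198,801,3),np.uint8); o[:320,:400]=a;o[:320,400:800]=b;o[320:,:801]=c
cv2.imwrite("pics/crop1.png",o[:,:800])
hsv=cv2.cvtColor(t,cv2.COLOR_BGR2HSV)
bot.camera("top")
for d in bot.outline_of("blank","top"):
    m=d["pixels"].astype(np.uint8); ct=max(cv2.findContours(m,0,2)[0],key=cv2.contourArea)
    box=cv2.boxPoints(cv2.minAreaRect(ct)); P=w(box,0.04)
    print(d["rect"][:2],np.round(P.mean(0),4),[np.round(P[i+1]-P[i],4)[:2].tolist() for i in(0,1)],np.round(box).tolist())
for q in ("jig_slot","jig_handle"):
  for d in bot.outline_of(q,"top"):
    m=d["pixels"].astype(np.uint8); ct=max(cv2.findContours(m,0,2)[0],key=cv2.contourArea)
    box=cv2.boxPoints(cv2.minAreaRect(ct)); print(q,np.round(box,1).tolist(),np.round(w(box,0.03)[:,:2],4).tolist())
E
```

```text
[168.2, 233.6] [0.5237 0.3431 0.04  ] [[0.0111, -0.0664], [-0.0456, -0.0087]] [[167.0, 235.0], [197.0, 230.0], [201.0, 251.0], [171.0, 256.0]]
[158.5, 195.2] [0.6056 0.3805 0.04  ] [[0.0296, -0.0163], [-0.0259, -0.0441]] [[154.0, 208.0], [162.0, 194.0], [182.0, 205.0], [174.0, 219.0]]
[161.2, 278.3] [0.4093 0.3625 0.04  ] [[0.0153, -0.0485], [-0.0589, -0.0204]] [[159.0, 286.0], [181.0, 278.0], [190.0, 305.0], [168.0, 313.0]]
[210.2, 273.0] [0.4255 0.267  0.04  ] [[0.0429, -0.0142], [-0.0103, -0.0298]] [[208.0, 295.0], [215.0, 275.0], [228.0, 280.0], [222.0, 299.0]]
jig_slot [[326.79998779296875, 256.5], [328.6000061035156, 221.39999389648438], [423.3999938964844, 226.1999969482422], [421.6000061035156, 261.3999938964844]] [[0.4884, 0.0271], [0.5672, 0.0217], [0.5528, -0.1924], [0.4741, -0.1854]]
jig_handle [[326.8999938964844, 256.70001220703125], [328.70001220703125, 220.60000610351562], [423.3999938964844, 225.1999969482422], [421.6000061035156, 261.29998779296875]] [[0.488, 0.0269], [0.5691, 0.0215], [0.5552, -0.1925], [0.4742, -0.1854]]
jig_handle [[296.0, 123.0], [315.0, 123.0], [315.0, 148.0], [296.0, 148.0]] [[0.7953, 0.0927], [0.7947, 0.049], [0.7361, 0.0499], [0.7368, 0.0934]]
```

View pics/crop1.png

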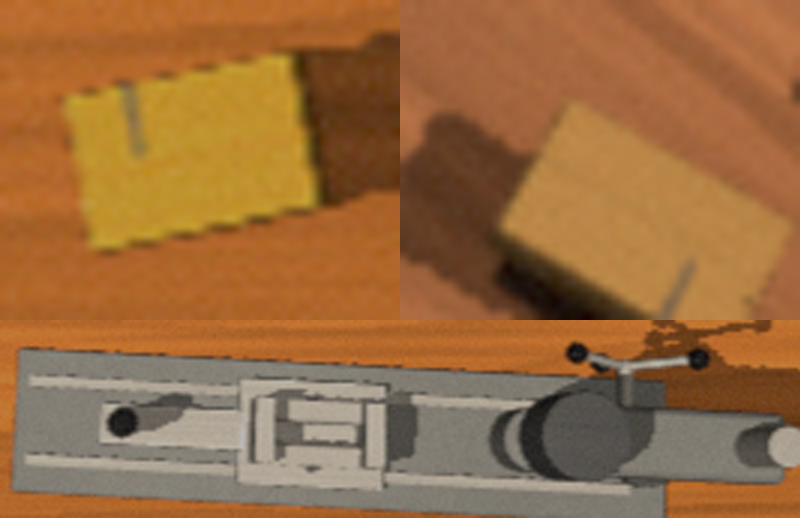

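The crop confirms the larger brass blank on the dark rest. Its dark line runs to the upper edge (world +x), near the left (+y) end, at about (175.6,235.6). In the same crop the jig's slot is at about (403,242) and its handle at about (336,239).

The plan:
- Grip the blank by its ends with the tool leaning back.
- Turn it 90° and stand it on the clear bench.
- Regrip across the 14 mm faces and insert it in the slot.

```bash
cat >> h.py <<'E'
def pose(G,phi,th,off=0.0):
    "grasp pose: azimuth phi, lean th (deg, + outward); TCP = G + off*z"
    p,t=np.radians([phi,th]); u=np.array([np.cos(p),np.sin(p),0])
    z=np.sin(t)*u-np.cos(t)*np.array([0,0,1]); y=np.array([np.sin(p),-np.cos(p),0])
    return np.array(G)+off*z, R.from_matrix(np.c_[np.cross(y,z),y,z])
def rows(p1,r1,g,p0=None,r0=None,v=35,wv=6.5):
    if p0 is None: o=bot.get_obs(); p0,r0=o["eef_pos"],R.from_quat(o["tool_rot"])
    rv=(r0.inv()*r1).as_rotvec(degrees=True); d=p1-p0
    n=int(max(np.ceil(np.linalg.norm(d)*1e3/v),np.ceil(np.linalg.norm(rv)/wv),1))
    out=[]
    for i in range(n):
        ri=r0*R.from_rotvec(rv*i/n,degrees=True)
        out.append([g]+np.round(ri.inv().apply(d/n)*1e3,1).tolist()+np.round(rv/n,2).tolist())
    return out
def show(*a,**k):
    for i,r in enumerate(rows(*a,**k)): print(str(r)+",", end="\n" if i%10==9 else "")
    print()
E
python3 - <<'E'
from h import *
u=np.array([np.cos(np.radians(9.5)),np.sin(np.radians(9.5)),0])
G=np.array([.522,.343,.033])+.004*u
p0,r0=pose([.32,.02,.28],14.6,0)
show(p0,r0,1)
p1,r1=pose(G,9.5,-30,-.085)
show(p1,r1,1,p0,r0)
# jig/bed estimates
for n,px,z in (("bedL",[(301.7,214.7),(299.3,261.7)],.01),("bedR",[(517,225),(517,272)],.01),("handle",[(336,239)],.08),("slot",[(403.5,242)],.03)): print(n,np.round(w(px,z),4).tolist())
E
```

```text
[1, 19.7, -27.4, -2.5, 0.0, 0.0, 0.0],[1, 19.7, -27.4, -2.5, 0.0, 0.0, 0.0],[1, 19.7, -27.4, -2.5, 0.0, 0.0, 0.0],[1, 19.7, -27.4, -2.5, 0.0, 0.0, 0.0],[1, 19.7, -27.4, -2.5, 0.0, 0.0, 0.0],[1, 19.7, -27.4, -2.5, 0.0, 0.0, 0.0],[1, 19.7, -27.4, -2.5, 0.0, 0.0, 0.0],[1, 19.7, -27.4, -2.5, 0.0, 0.0, 0.0],[1, 19.7, -27.4, -2.5, 0.0, 0.0, 0.0],[1, 19.7, -27.4, -2.5, 0.0, 0.0, 0.0],
[1, 19.7, -27.4, -2.5, 0.0, 0.0, 0.0],[1, 19.7, -27.4, -2.5, 0.0, 0.0, 0.0],[1, 19.7, -27.4, -2.5, 0.0, 0.0, 0.0],[1, 19.7, -27.4, -2.5, 0.0, 0.0, 0.0],[1, 19.7, -27.4, -2.5, 0.0, 0.0, 0.0],[1, 19.7, -27.4, -2.5, 0.0, 0.0, 0.0],
[1, 24.9, -19.8, 13.3, 0.1, -2.31, 0.38],[1, 25.2, -20.0, 12.4, 0.1, -2.31, 0.38],[1, 25.6, -20.1, 11.4, 0.1, -2.31, 0.38],[1, 25.9, -20.3, 10.4, 0.1, -2.31, 0.38],[1, 26.2, -20.4, 9.4, 0.1, -2.31, 0.38],[1, 26.4, -20.6, 8.3, 0.1, -2.31, 0.38],[1, 26.6, -20.7, 7.3, 0.1, -2.31, 0.38],[1, 26.7, -20.9, 6.3, 0.1, -2.31, 0.38],[1, 26.8, -21.1, 5.2, 0.1, -2.31, 0.38],[1, 26.8, -21.2, 4.2, 0.1, -2.31, 0.38],
[1, 26.8, -21.4, 3.2, 0.1, -2.31, 0.38],[1, 26.8, -21.6, 2.1, 0.1, -2.31, 0.38],[1, 26.7, -21.8, 1.1, 0.1, -2.31, 0.38],
bedL [[0.5849, 0.0828, 0.01], [0.4776, 0.0895, 0.01]]
bedR [[0.5533, -0.4133, 0.01], [0.446, -0.4072, 0.01]]
handle [[0.5258, 0.0076, 0.08]]
slot [[0.5181, -0.1462, 0.03]]
```

Request:
{"name": "move_arm", "arguments": {
  "deltas": [
    [1, 20, -27, -3, 0, 0, 0],
    [1, 20, -27, -3, 0, 0, 0],
    [1, 20, -27, -3, 0, 0, 0],
    [1, 20, -27, -3, 0, 0, 0],
    [1, 20, -27, -3, 0, 0, 0],
    [1, 20, -27, -3, 0, 0, 0],
    [1, 20, -27, -3, 0, 0, 0],
    [1, 20, -27, -3, 0, 0, 0],
    [1, 20, -27, -3, 0, 0, 0],
    [1, 20, -27, -3, 0, 0, 0]
  ]
}}

```text
clock: 1.93
eef_pos: [0.2517, -0.1707, 0.2697]
tool_rot: [0.992, 0.127, 0.0, 0.0]
ft_force: [0.7, 1.2, -0.3]
grip_width: 0.0857
grasp_force: 0.0
```

Request:
{"name": "move_arm", "arguments": {
  "deltas": [
    [1, 20, -27, -3, 0, 0, 0],
    [1, 20, -27, -3, 0, 0, 0],
    [1, 20, -27, -3, 0, 0, 0],
    [1, 20, -27, -3, 0, 0, 0],
    [1, 20, -27, -3, 0, 0, 0],
    [1, 20, -27, -3, 0, 0, 0]
  ]
}}

```text
clock: 2.43
eef_pos: [0.327, 0.0166, 0.2878]
tool_rot: [0.992, 0.127, 0.001, 0.0]
ft_force: [0.6, -0.7, -0.2]
grip_width: 0.0856
grasp_force: 0.0
```

Request:
{"name": "move_arm", "arguments": {
  "deltas": [
    [1, 25, -20, 13, 0.1, -2.3, 0.4],
    [1, 25, -20, 12, 0.1, -2.3, 0.4],
    [1, 26, -20, 11, 0.1, -2.3, 0.4],
    [1, 26, -20, 10, 0.1, -2.3, 0.4],
    [1, 26, -20, 9, 0.1, -2.3, 0.4],
    [1, 26, -20, 8, 0.1, -2.3, 0.4],
    [1, 27, -21, 7, 0.1, -2.3, 0.4],
    [1, 27, -21, 6, 0.1, -2.3, 0.4],
    [1, 27, -21, 5, 0.1, -2.3, 0.4],
    [1, 27, -21, 4, 0.1, -2.3, 0.4]
  ]
}}

```text
clock: 3.27
eef_pos: [0.5315, 0.2081, 0.1614]
tool_rot: [0.967, 0.147, -0.206, -0.016]
ft_force: [1.6, 0.4, 0.6]
grip_width: 0.0854
grasp_force: 0.0
```

```bash
python3 - <<'E'
from h import *
u=np.array([np.cos(np.radians(9.5)),np.sin(np.radians(9.5)),0])
G=np.array([.522,.343,.033])+.004*u
p1,r1=pose(G,9.5,-30,-.085)
show(p1,r1,1)
E
```

```text
[1, 19.0, -24.2, 6.2, -0.35, -1.27, 1.67],[1, 18.4, -24.8, 5.7, -0.35, -1.27, 1.67],[1, 17.8, -25.4, 5.1, -0.35, -1.27, 1.67],[1, 17.1, -25.9, 4.6, -0.35, -1.27, 1.67],[1, 16.5, -26.4, 4.1, -0.35, -1.27, 1.67],
```

Request:
{"name": "move_arm", "arguments": {
  "deltas": [
    [1, 19, -24.2, 6.2, -0.35, -1.27, 1.67],
    [1, 18.4, -24.8, 5.7, -0.35, -1.27, 1.67],
    [1, 17.8, -25.4, 5.1, -0.35, -1.27, 1.67],
    [1, 17.1, -25.9, 4.6, -0.35, -1.27, 1.67],
    [1, 16.5, -26.4, 4.1, -0.35, -1.27, 1.67],
    [1, 0, 0, 0, 0, 0, 0],
    [1, 0, 0, 0, 0, 0, 0]
  ]
}}

```text
clock: 3.85
eef_pos: [0.5832, 0.2805, 0.1093]
tool_rot: [0.948, 0.16, -0.274, -0.024]
ft_force: [-0.1, 0.2, -0.0]
grip_width: 0.0852
grasp_force: 0.0
```

```bash
python3 - <<'E'
from h import *
u=np.array([np.cos(np.radians(9.5)),np.sin(np.radians(9.5)),0])
G=np.array([.522,.343,.033])+.004*u
p1,r1=pose(G,9.5,-30,-.085)
show(p1,r1,1); print(bot.get_obs()["joint_pos"].round(2))
cv2.imwrite("pics/w1.png",bot.camera("wrist"))
for d in bot.outline_of("blank","wrist"): print(d["conf"],d["rect"])
c=bot.calibration("wrist");print(c)
E
```

```text
[1, 3.8, -23.5, 2.5, -0.93, 0.52, 3.47],[1, 2.3, -23.8, 2.1, -0.93, 0.52, 3.47],[1, 0.9, -23.9, 1.8, -0.93, 0.52, 3.47],
[0.38 1.18 1.2  2.13 0.16 3.14]
0.95 [173.9, 24.3, 76.3, 73.6]
0.88 [283.8, 233.7, 47.0, 31.7]
0.73 [194.8, 208.3, 52.1, 46.1]
0.68 [194.9, 161.1, 90.2, 61.3]
0.29 [528.1, 22.6, 81.8, 93.0]
{'K': array([[309.70691629,   0.        , 328.48897284],
       [  0.        , 309.70691629, 198.43380188],
       [  0.        ,   0.        ,   1.        ]]), 'position': array([0.70999267, 0.30755227, 0.19419208]), 'orientation': array([ 0.75277688, -0.52415325, -0.28354891,  0.27962538])}
```

View pics/w1.png

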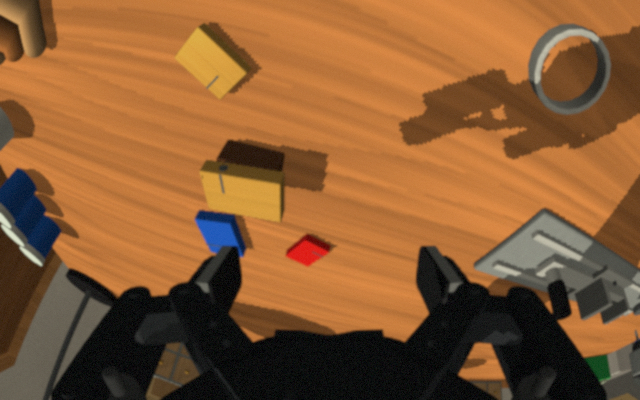

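The wrist view shows the brass blank on the rest at (243,190) with its line at the left, and the gripper is clear of everything. Joint 6 is at its limit, so I'll take the same grasp with a half turn of the tool.

Request:
{"name": "move_arm", "arguments": {
  "deltas": [
    [1, 0, 0, 0, 0, 0, -7.1],
    [1, 0, 0, 0, 0, 0, -7.1],
    [1, 0, 0, 0, 0, 0, -7.1],
    [1, 0, 0, 0, 0, 0, -7.1],
    [1, 0, 0, 0, 0, 0, -7.1],
    [1, 0, 0, 0, 0, 0, -7.1],
    [1, 0, 0, 0, 0, 0, -7.1],
    [1, 0, 0, 0, 0, 0, -7.1],
    [1, 0, 0, 0, 0, 0, -7.1],
    [1, 0, 0, 0, 0, 0, -7.1]
  ]
}}

```text
clock: 4.78
eef_pos: [0.584, 0.2793, 0.1213]
tool_rot: [0.678, 0.684, -0.202, -0.177]
ft_force: [0.6, -0.6, -0.6]
grip_width: 0.0857
grasp_force: 0.0
```

Request:
{"name": "move_arm", "arguments": {
  "deltas": [
    [1, 0, 0, 0, 0, 0, -7.1],
    [1, 0, 0, 0, 0, 0, -7.1],
    [1, 0, 0, 0, 0, 0, -7.1],
    [1, 0, 0, 0, 0, 0, -7.1],
    [1, 0, 0, 0, 0, 0, -7.1],
    [1, 0, 0, 0, 0, 0, -7.1],
    [1, 0, 0, 0, 0, 0, -7.1],
    [1, 0, 0, 0, 0, 0, -7.1],
    [1, 0, 0, 0, 0, 0, -7.1],
    [1, 0, 0, 0, 0, 0, -7.1]
  ]
}}

```text
clock: 5.62
eef_pos: [0.584, 0.2793, 0.1213]
tool_rot: [0.155, 0.951, -0.062, -0.262]
ft_force: [-0.3, -1.0, 0.1]
grip_width: 0.0853
grasp_force: 0.0
```

Request:
{"name": "move_arm", "arguments": {
  "deltas": [
    [1, 0, 0, 0, 0, 0, -7.1],
    [1, 0, 0, 0, 0, 0, -7.1],
    [1, 0, 0, 0, 0, 0, -7.1],
    [1, 0, 0, 0, 0, 0, -7.1],
    [1, 0, 0, 0, 0, 0, 0]
  ]
}}

```text
clock: 6.03
eef_pos: [0.5841, 0.2794, 0.121]
tool_rot: [-0.081, 0.96, 0.004, -0.269]
ft_force: [0.5, -0.2, 0.1]
grip_width: 0.0857
grasp_force: 0.0
```

```bash
cat >> h.py <<'E'
FL=R.from_euler("z",180,degrees=True)
E
python3 - <<'E'
from h import *
u=np.array([np.cos(np.radians(9.5)),np.sin(np.radians(9.5)),0])
G=np.array([.522,.343,.033])+.004*u
for a in (-30,-20):
    p1,r1=pose(G,9.5,a,-.08)
    show(p1,r1*FL,1)
print(bot.get_obs()["joint_pos"].round(2))
E
```

```text
[1, -1.7, 24.0, 7.7, 0.95, -0.36, 0.31],[1, -1.5, 24.1, 7.3, 0.95, -0.36, 0.31],[1, -1.4, 24.2, 6.9, 0.95, -0.36, 0.31],
[1, 2.9, 24.0, 8.2, 0.97, -3.69, 0.22],[1, 3.5, 24.1, 7.6, 0.97, -3.69, 0.22],[1, 4.1, 24.2, 6.9, 0.97, -3.69, 0.22],
[0.38 1.16 1.2  2.13 0.16 0.16]
```

Request:
{"name": "move_arm", "arguments": {
  "deltas": [
    [1, -1.7, 24, 7.7, 1, -0.4, 0.3],
    [1, -1.5, 24, 7.3, 1, -0.4, 0.3],
    [1, -1.4, 24, 6.9, 1, -0.4, 0.3],
    [1, 0, 0, 0, 0, 0, 0]
  ]
}}

```text
clock: 6.37
eef_pos: [0.5618, 0.3553, 0.0989]
tool_rot: [-0.081, 0.962, -0.024, -0.258]
ft_force: [-0.3, 1.2, -0.7]
grip_width: 0.0855
grasp_force: 0.0
```

```bash
python3 - <<'E'
from h import *
u=np.array([np.cos(np.radians(9.5)),np.sin(np.radians(9.5)),0])
G=np.array([.522,.343,.033])+.004*u
for a,o in ((-30,-.08),(-25,-.08),(-25,.013)):
    p1,r1=pose(G,9.5,a,o)
    show(p1,r1*FL,1)
print(bot.get_obs()["joint_pos"].round(2))
bot.camera("wrist")
c=bot.calibration("wrist");print(c["position"])
cv2.imwrite("pics/w2.png",bot.camera("wrist"))
E
```

```text
[1, -0.6, -5.6, -4.3, -0.27, -0.06, 0.07],
[1, 6.3, -5.6, -4.0, -0.27, -5.06, 0.08],
[1, -0.6, -1.7, 29.5, -0.09, -1.69, 0.03],[1, 0.2, -1.8, 29.6, -0.09, -1.69, 0.03],[1, 1.1, -1.8, 29.5, -0.09, -1.69, 0.03],
[0.49 1.21 1.27 2.13 0.16 0.29]
[0.57117142 0.355734   0.24853945]
```

View pics/w2.png

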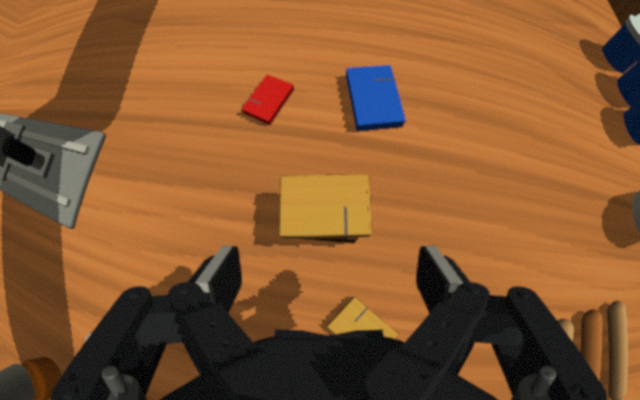

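The wrist view shows the blank centred at (325,206) between the fingers, with its line toward the bottom right at (346,220) and no obstruction. I'll refine the position from the corners.

```bash
cat >> h.py <<'E'
def wf(px,z,c=None):
    "wrist fisheye pixel -> world at height z"
    c=c or bot.calibration("wrist"); K=c["K"]; px=np.atleast_2d(px)
    q=(px-K[:2,2])/K[0,0]; t=np.linalg.norm(q,axis=1)[:,None]
    d=np.c_[q/t*np.sin(t),np.cos(t)]@R.from_quat(c["orientation"]).as_matrix().T
    p=np.array(c["position"]); return p+d*((z-p[2])/d[:,2])[:,None]
E
python3 - <<'E'
from h import *
P=wf([(280,176),(369,175),(371,236.5),(280,237.5)],.04)
print(P.round(4).tolist(),P.mean(0))
a=P[1]-P[0];b=P[2]-P[3];print(np.degrees(np.arctan2(a[1],a[0]))-90,np.degrees(np.arctan2(b[1],b[0]))-90,np.linalg.norm(a),np.linalg.norm(P[3]-P[0]))
C=P.mean(0)[:2]
phi=9.5
u=np.array([np.cos(np.radians(phi)),np.sin(np.radians(phi)),0])
G=np.array([*C,.033])+.005*u
p1,r1=pose(G,phi,-20,-.06);show(p1,r1*FL,1)
p2,r2=pose(G,phi,-20,.013);show(p2,r2*FL,1,p1,r1*FL,v=20)
E
```

```text
[[0.5096, 0.3072, 0.04], [0.4985, 0.3699, 0.04], [0.5419, 0.3772, 0.04], [0.5528, 0.3161, 0.04]] [0.52569366 0.3426165  0.04      ]
10.059808545926217 10.16768698800756 0.06363989931435808 0.04413174585592502
[1, 3.4, -1.1, 7.7, -0.14, -5.01, -0.02],[1, 4.0, -1.2, 7.4, -0.14, -5.01, -0.02],
[1, 0.0, 0.0, 18.3, 0.0, 0.0, 0.0],[1, 0.0, 0.0, 18.3, 0.0, 0.0, 0.0],[1, 0.0, 0.0, 18.3, 0.0, 0.0, 0.0],[1, 0.0, 0.0, 18.3, 0.0, 0.0, 0.0],
```

Request:
{"name": "move_arm", "arguments": {
  "deltas": [
    [1, 3.5, -1.2, 7.5, 0, -5, -0.3],
    [1, 4, -1.2, 7.5, 0, -5, -0.3],
    [1, 0, 0, 18, 0, 0, 0],
    [1, 0, 0, 18, 0, 0, 0],
    [1, 0, 0, 18, 0, 0, 0],
    [1, 0, 0, 18, 0, 0, 0],
    [1, 0, 0, 0, 0, 0, 0]
  ]
}}

```text
clock: 7.05
eef_pos: [0.529, 0.3414, 0.0246]
tool_rot: [-0.082, 0.974, -0.02, -0.209]
ft_force: [-1.7, -0.6, -0.1]
grip_width: 0.0852
grasp_force: 0.0
```

```bash
python3 - <<'E'
from h import *
phi=10
u=np.array([np.cos(np.radians(phi)),np.sin(np.radians(phi)),0])
G=np.array([.5257,.3426,.033])+.005*u
p2,r2=pose(G,phi,-20,.013);show(p2,r2*FL,1)
print(bot.get_obs()["joint_pos"].round(2))
E
```

```text
[1, 0.7, 1.7, 4.5, -0.12, -4.26, -0.34],
[0.51 0.99 0.64 1.63 0.13 0.31]
```

```bash
python3 - <<'E'
from h import *
phi=10
u=np.array([np.cos(np.radians(phi)),np.sin(np.radians(phi)),0])
G=np.array([.5257,.3426,.033])+.005*u
p2,r2=pose(G,phi,-34,.013);show(p2,r2*FL,1)
E
```

```text
[1, 1.9, 0.9, 2.2, -0.04, 4.87, -0.18],[1, 1.7, 0.9, 2.3, -0.04, 4.87, -0.18],
```

Request:
{"name": "move_arm", "arguments": {
  "deltas": [
    [1, 1.9, 0.9, 2.2, 0, 4.9, -0.2],
    [1, 1.7, 0.9, 2.3, 0, 4.9, -0.2],
    [1, 0, 0, 0, 0, 0, 0],
    [0.5, 0, 0, 0, 0, 0, 0],
    [0.5, 0, 0, 0, 0, 0, 0],
    [0.5, 0, 0, 0, 0, 0, 0],
    [0.5, 0, 0, 0, 0, 0, 0],
    [0.5, 0, 0, 0, 0, 0, 0],
    [0.5, 0, 0, 0, 0, 0, 0]
  ]
}}

```text
clock: 7.8
eef_pos: [0.526, 0.3456, 0.0249]
tool_rot: [-0.086, 0.953, -0.025, -0.288]
ft_force: [0.4, -0.3, -4.7]
grip_width: 0.0626
grasp_force: 67.1
```

```bash
cat >> h.py <<'E'
def place_pose(C,phi,T,h=.022):
    "tool pose to have the blank stand at C(xy), face normal azimuth phi; T=(p,r) blank in tool"
    q=np.radians(phi); u=np.array([np.cos(q),np.sin(q),0]); y=np.array([-u[1],u[0],0])
    rb=R.from_matrix(np.c_[[0,0,1],y,-u]); pb=np.array([*C,h])+.007*u
    rt=rb*T[1].inv(); return pb-rt.apply(T[0]),rt
E
python3 - <<'E'
from h import *
import json
o=bot.get_obs(); p,r=o["eef_pos"],R.from_quat(o["tool_rot"])
rb=R.from_euler("z",10.1,degrees=True); pb=np.array([.5257,.3426,.026])
T=(r.inv().apply(pb-p),r.inv()*rb); print(T[0],T[1].as_matrix().round(3).tolist())
json.dump([T[0].tolist(),T[1].as_quat().tolist()],open("T.json","w"))
a=p+[-.02,-.03,.13]
show(a,r,.5)
t,rt=place_pose((.45,.19),16,T,.022+.08); print(t)
show(t,rt,.5,a,r,wv=6)
t2,rt2=place_pose((.45,.19),16,T,.023); print(t2,rt2.as_matrix()[:,2])
show(t2,rt2,.5,t,rt,v=15)
E
```

```text
[ 0.00127092 -0.00286189 -0.00044829] [[-0.833, -0.004, 0.554], [-0.003, 1.0, 0.003], [-0.554, 0.0, -0.833]]
[0.5, 23.2, -6.4, -23.6, 0.0, 0.0, 0.0],[0.5, 23.2, -6.4, -23.6, 0.0, 0.0, 0.0],[0.5, 23.2, -6.4, -23.6, 0.0, 0.0, 0.0],[0.5, 23.2, -6.4, -23.6, 0.0, 0.0, 0.0],
[0.45696705 0.19498049 0.1028007 ]
[0.5, 1.8, -6.9, 5.1, -0.06, -5.62, -0.4],[0.5, 2.4, -6.9, 4.9, -0.06, -5.62, -0.4],[0.5, 2.9, -6.9, 4.6, -0.06, -5.62, -0.4],[0.5, 3.4, -6.8, 4.3, -0.06, -5.62, -0.4],[0.5, 3.8, -6.8, 4.0, -0.06, -5.62, -0.4],[0.5, 4.3, -6.8, 3.6, -0.06, -5.62, -0.4],[0.5, 4.6, -6.8, 3.1, -0.06, -5.62, -0.4],[0.5, 5.0, -6.7, 2.6, -0.06, -5.62, -0.4],[0.5, 5.2, -6.7, 2.1, -0.06, -5.62, -0.4],[0.5, 5.5, -6.7, 1.6, -0.06, -5.62, -0.4],
[0.5, 5.6, -6.6, 1.0, -0.06, -5.62, -0.4],[0.5, 5.8, -6.6, 0.5, -0.06, -5.62, -0.4],[0.5, 5.8, -6.5, -0.1, -0.06, -5.62, -0.4],[0.5, 5.8, -6.5, -0.7, -0.06, -5.62, -0.4],[0.5, 5.8, -6.5, -1.3, -0.06, -5.62, -0.4],[0.5, 5.7, -6.4, -1.8, -0.06, -5.62, -0.4],
[0.45696705 0.19498049 0.0238007 ] [ 0.80028588  0.22979483 -0.55383828]
[0.5, 11.0, 0.0, 7.3, 0.0, 0.0, 0.0],[0.5, 11.0, 0.0, 7.3, 0.0, 0.0, 0.0],[0.5, 11.0, 0.0, 7.3, 0.0, 0.0, 0.0],[0.5, 11.0, 0.0, 7.3, 0.0, 0.0, 0.0],[0.5, 11.0, 0.0, 7.3, 0.0, 0.0, 0.0],[0.5, 11.0, 0.0, 7.3, 0.0, 0.0, 0.0],
```

Request:
{"name": "move_arm", "arguments": {
  "deltas": [
    [0.5, 23, -6.4, -23.6, 0, 0, 0],
    [0.5, 23, -6.4, -23.6, 0, 0, 0],
    [0.5, 23, -6.4, -23.6, 0, 0, 0],
    [0.5, 23, -6.4, -23.6, 0, 0, 0]
  ]
}}

```text
clock: 8.13
eef_pos: [0.5061, 0.3153, 0.1543]
tool_rot: [-0.086, 0.953, -0.025, -0.29]
ft_force: [0.7, 0.0, -2.3]
grip_width: 0.0631
grasp_force: 67.1
```

Request:
{"name": "move_arm", "arguments": {
  "deltas": [
    [0.5, 1.8, -6.9, 5.1, 0, -5.6, -0.4],
    [0.5, 2.4, -6.9, 4.9, 0, -5.6, -0.4],
    [0.5, 2.9, -6.9, 4.6, 0, -5.6, -0.4],
    [0.5, 3.4, -6.8, 4.3, 0, -5.6, -0.4],
    [0.5, 3.8, -6.8, 4, 0, -5.6, -0.4],
    [0.5, 4.3, -6.8, 3.6, 0, -5.6, -0.4],
    [0.5, 4.6, -6.8, 3.1, 0, -5.6, -0.4],
    [0.5, 5, -6.7, 2.6, 0, -5.6, -0.4],
    [0.5, 5.2, -6.7, 2.1, 0, -5.6, -0.4],
    [0.5, 5.5, -6.7, 1.6, 0, -5.6, -0.4]
  ]
}}

```text
clock: 8.97
eef_pos: [0.4749, 0.24, 0.1226]
tool_rot: [-0.12, 0.974, 0.028, 0.189]
ft_force: [-0.1, 0.6, -2.5]
grip_width: 0.0626
grasp_force: 67.1
```

Request:
{"name": "move_arm", "arguments": {
  "deltas": [
    [0.5, 5.6, -6.6, 1, 0, -5.6, -0.4],
    [0.5, 5.8, -6.6, 0.5, 0, -5.6, -0.4],
    [0.5, 5.8, -6.5, 0, 0, -5.6, -0.4],
    [0.5, 5.8, -6.5, -0.7, 0, -5.6, -0.4],
    [0.5, 5.8, -6.5, -1.3, 0, -5.6, -0.4],
    [0.5, 5.7, -6.4, -1.8, 0, -5.6, -0.4],
    [0.5, 0, 0, 0, 0, 0, 0],
    [0.5, 0, 0, 0, 0, 0, 0]
  ]
}}

```text
clock: 9.63
eef_pos: [0.4698, 0.2071, 0.1091]
tool_rot: [-0.127, 0.893, 0.051, 0.428]
ft_force: [-1.7, -1.5, -3.5]
grip_width: 0.0627
grasp_force: 68.1
```

```bash
cat >> h.py <<'E'
import json
def T():
    a,b=json.load(open("T.json")); return np.array(a),R.from_quat(b)
E
python3 - <<'E'
from h import *
t,rt=place_pose((.45,.19),16,T(),.022+.08)
show(t,rt,.5); print(bot.get_obs()["joint_pos"].round(2))
t2,_=place_pose((.45,.19),16,T(),.0225);print(t2)
s=bot.camera("scene"); c=proj([.45,.19,.1],"scene")[0].astype(int); print(c)
o=s[c[1]-50:c[1]+60,c[0]-70:c[0]+70]; cv2.imwrite("pics/held.png",cv2.resize(o,None,fx=5,fy=5,interpolation=2))
E
```

```text
[0.5, 14.8, -8.1, -8.1, -0.82, -5.33, 0.34],
[ 0.54  0.16 -1.09 -0.54 -0.21  0.16]
[0.45696705 0.19498049 0.0233007 ]
[408 196]
```

View pics/held.png

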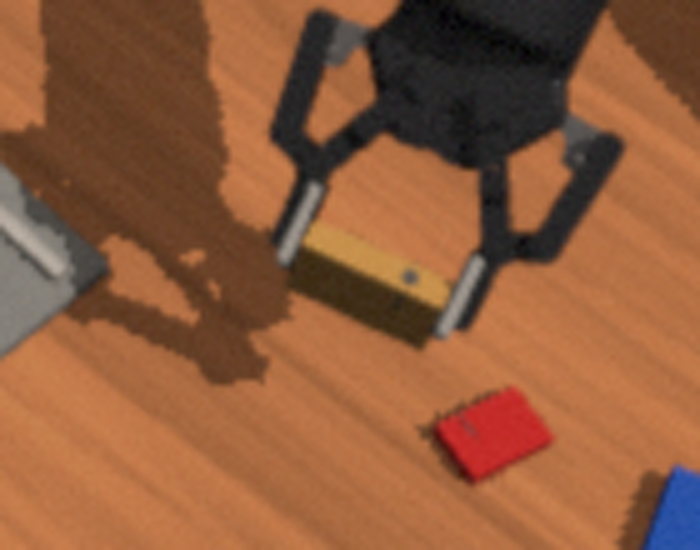

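The picture shows the blank held level by its ends, with the marked edge and punch mark up at (411,276) in the crop. Joint 3 is at its limit 5° short, so I'll move outward and finish the turn.

```bash
python3 - <<'E'
from h import *
t,rt=place_pose((.52,.18),16,T(),.022+.06)
show(t,rt,.5,v=12)
t2,_=place_pose((.52,.18),16,T(),.023);print(t2)
E
```

```text
[0.5, -1.9, -6.0, 9.2, -0.14, -0.91, 0.06],[0.5, -1.8, -6.0, 9.2, -0.14, -0.91, 0.06],[0.5, -1.6, -6.0, 9.3, -0.14, -0.91, 0.06],[0.5, -1.5, -6.0, 9.3, -0.14, -0.91, 0.06],[0.5, -1.3, -6.1, 9.3, -0.14, -0.91, 0.06],[0.5, -1.2, -6.1, 9.3, -0.14, -0.91, 0.06],
[0.52696705 0.18498049 0.0238007 ]
```

Request:
{"name": "move_arm", "arguments": {
  "deltas": [
    [0.5, -1.9, -6, 9.2, -0.1, -0.9, 0],
    [0.5, -1.8, -6, 9.2, -0.1, -0.9, 0],
    [0.5, -1.6, -6, 9.3, -0.1, -0.9, 0],
    [0.5, -1.5, -6, 9.3, -0.2, -0.9, 0.1],
    [0.5, -1.3, -6, 9.3, -0.2, -0.9, 0.1],
    [0.5, -1.2, -6, 9.3, -0.2, -0.9, 0.1],
    [0.5, 0, 0, 0, 0, 0, 0],
    [0.5, 0, 0, 0, 0, 0, 0]
  ]
}}

```text
clock: 10.35
eef_pos: [0.5307, 0.1868, 0.0849]
tool_rot: [-0.124, 0.873, 0.065, 0.467]
ft_force: [-0.9, -0.5, -2.1]
grip_width: 0.0626
grasp_force: 68.2
```

```bash
python3 - <<'E'
from h import *
print(bot.get_obs()["joint_pos"].round(2))
t2,r2=place_pose((.52,.18),16,T(),.0225);show(t2,r2,.5,v=9)
E
```

```text
[ 0.38  0.4  -1.08 -0.89 -0.09  0.05]
[0.5, 7.6, -0.1, 4.4, -0.0, -0.02, -0.0],[0.5, 7.6, -0.1, 4.4, -0.0, -0.02, -0.0],[0.5, 7.6, -0.1, 4.4, -0.0, -0.02, -0.0],[0.5, 7.6, -0.1, 4.4, -0.0, -0.02, -0.0],[0.5, 7.6, -0.1, 4.4, -0.0, -0.02, -0.0],[0.5, 7.6, -0.1, 4.4, -0.0, -0.02, -0.0],[0.5, 7.6, -0.1, 4.4, -0.0, -0.02, -0.0],
```

Request:
{"name": "move_arm", "arguments": {
  "deltas": [
    [0.5, 7.6, -0.1, 4.4, 0, 0, 0],
    [0.5, 7.6, -0.1, 4.4, 0, 0, 0],
    [0.5, 7.6, -0.1, 4.4, 0, 0, 0],
    [0.5, 7.6, -0.1, 4.4, 0, 0, 0],
    [0.5, 7.6, -0.1, 4.4, 0, 0, 0],
    [0.5, 7.6, -0.1, 4.4, 0, 0, 0],
    [0.5, 6.6, -0.1, 3.8, 0, 0, 0],
    [0.5, 0, 0, 0, 0, 0, 0]
  ]
}}

```text
clock: 11.02
eef_pos: [0.5373, 0.1902, 0.0275]
tool_rot: [-0.125, 0.874, 0.065, 0.465]
ft_force: [0.2, -0.6, -4.1]
grip_width: 0.0626
grasp_force: 68.2
```

Request:
{"name": "move_arm", "arguments": {
  "deltas": [
    [0.5, 1.2, 0, 0.8, 0, 0, 0],
    [0.5, 1.2, 0, 0.8, 0, 0, 0],
    [0.5, 0, 0, 0, 0, 0, 0]
  ]
}}

```text
clock: 11.27
eef_pos: [0.5383, 0.1904, 0.0274]
tool_rot: [-0.124, 0.873, 0.065, 0.468]
ft_force: [-3.7, -0.9, 6.7]
grip_width: 0.0629
grasp_force: 69.1
```

Request:
{"name": "move_arm", "arguments": {
  "deltas": [
    [0.6, 0, 0, 0, 0, 0, 0],
    [0.8, 0, 0, 0, 0, 0, 0],
    [1, 0, 0, 0, 0, 0, 0],
    [1, 0, 0, 0, 0, 0, 0],
    [1, 0, 0, 0, 0, 0, 0],
    [1, 0, 0, 0, 0, 0, 0]
  ]
}}

```text
clock: 11.77
eef_pos: [0.5378, 0.1897, 0.025]
tool_rot: [-0.125, 0.874, 0.064, 0.466]
ft_force: [-0.2, -0.7, -0.7]
grip_width: 0.0856
grasp_force: 0.0
```

Request:
{"name": "move_arm", "arguments": {
  "deltas": [
    [1, 0, 0, -10, 0, 0, 0],
    [1, 0, 0, -20, 0, 0, 0],
    [1, -5, 0, -25, 0, 3, 0],
    [1, -10, 0, -25, 0, 5, 0],
    [1, -15, 0, -25, 0, 6, 0],
    [1, -15, 0, -25, 0, 6, 0],
    [1, -15, 0, -25, 0, 6, 0],
    [1, -15, 0, -25, 0, 6, 0]
  ]
}}

```text
clock: 12.43
eef_pos: [0.5017, 0.1832, 0.1247]
tool_rot: [-0.133, 0.94, 0.042, 0.313]
ft_force: [1.6, -0.3, -1.9]
grip_width: 0.0853
grasp_force: 0.0
```

```bash
python3 - <<'E'
from h import *
im=bot.camera("top"); s=bot.camera("scene")
c=proj([.53,.185,.03])[0].astype(int); a=im[c[1]-25:c[1]+25,c[0]-35:c[0]+35]
e=proj([.53,.185,.03],"scene")[0].astype(int); b=s[e[1]-25:e[1]+25,e[0]-35:e[0]+35]
cv2.imwrite("pics/stand.png",cv2.resize(np.hstack([a,b]),None,fx=5,fy=5,interpolation=2)); print(c,e)
for n in("top","scene"):
  for d in bot.outline_of("blank",n): print(n,d["conf"],d["rect"])
print(bot.get_obs()["joint_pos"].round(2))
E
```

```text
[256 239] [377 233]
top 0.82 [160.7, 277.6, 29.6, 38.4]
top 0.69 [240.4, 235.1, 30.1, 13.2]
top 0.67 [154.7, 195.0, 27.3, 21.5]
top 0.56 [210.6, 280.6, 16.3, 16.8]
top 0.36 [171.7, 233.4, 25.3, 22.8]
scene 0.76 [426.2, 221.0, 25.6, 25.7]
scene 0.67 [415.8, 316.3, 24.7, 24.9]
scene 0.61 [465.0, 242.4, 29.2, 29.0]
scene 0.59 [363.8, 224.3, 28.4, 24.8]
[ 0.39  0.07 -0.79  0.06 -0.07  0.08]
```

View pics/stand.png

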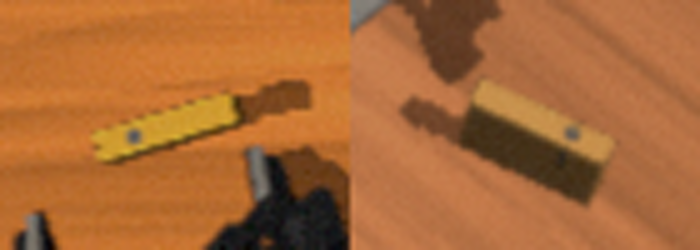

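The blank stands upright, with the punch mark up at the left end (crop (134,136) in the top view). Next I regrip from above across the thickness.

```bash
python3 - <<'E'
from h import *
P=w([(254.4,239.4),(221+95/5,214+147/5),(221+238/5,214+107/5)],.044); print(P.round(4)); d=P[1]-P[2]; az=np.degrees(np.arctan2(d[1],d[0])); print(az)
C=P[0]
p1,r1=pose([C[0],C[1],.16],az,0); show(p1,r1,1)
E
```

```text
[[0.5289 0.1872 0.044 ]
 [0.5206 0.2191 0.044 ]
 [0.5373 0.1558 0.044 ]]
104.74428493492944
[1, -2.7, -0.3, -0.9, 1.96, 1.94, 5.86],[1, -2.7, -0.0, -0.9, 1.96, 1.94, 5.86],[1, -2.6, 0.2, -1.0, 1.96, 1.94, 5.86],[1, -2.5, 0.4, -1.1, 1.96, 1.94, 5.86],[1, -2.5, 0.7, -1.2, 1.96, 1.94, 5.86],[1, -2.3, 0.9, -1.3, 1.96, 1.94, 5.86],[1, -2.2, 1.0, -1.5, 1.96, 1.94, 5.86],[1, -2.0, 1.2, -1.6, 1.96, 1.94, 5.86],[1, -1.8, 1.3, -1.7, 1.96, 1.94, 5.86],[1, -1.6, 1.5, -1.8, 1.96, 1.94, 5.86],
[1, -1.4, 1.6, -1.9, 1.96, 1.94, 5.86],[1, -1.2, 1.6, -2.0, 1.96, 1.94, 5.86],[1, -1.0, 1.7, -2.1, 1.96, 1.94, 5.86],[1, -0.7, 1.7, -2.2, 1.96, 1.94, 5.86],[1, -0.5, 1.7, -2.2, 1.96, 1.94, 5.86],
```

Request:
{"name": "move_arm", "arguments": {
  "deltas": [
    [1, -2.7, -0.3, -1, 1.96, 1.94, 5.86],
    [1, -2.7, 0, -1, 1.96, 1.94, 5.86],
    [1, -2.6, 0.2, -1, 1.96, 1.94, 5.86],
    [1, -2.5, 0.4, -1, 1.96, 1.94, 5.86],
    [1, -2.5, 0.7, -1.2, 1.96, 1.94, 5.86],
    [1, -2.3, 0.9, -1.3, 1.96, 1.94, 5.86],
    [1, -2.2, 1, -1.5, 1.96, 1.94, 5.86],
    [1, -2, 1.2, -1.6, 1.96, 1.94, 5.86],
    [1, -1.8, 1.3, -1.7, 1.96, 1.94, 5.86],
    [1, -1.6, 1.5, -1.8, 1.96, 1.94, 5.86]
  ]
}}

```text
clock: 13.47
eef_pos: [0.5185, 0.1858, 0.1438]
tool_rot: [0.389, 0.914, 0.013, 0.114]
ft_force: [-0.4, 0.1, -0.6]
grip_width: 0.0854
grasp_force: 0.0
```

Request:
{"name": "move_arm", "arguments": {
  "deltas": [
    [1, -1.4, 1.6, -1.9, 1.96, 1.94, 5.86],
    [1, -1.2, 1.6, -2, 1.96, 1.94, 5.86],
    [1, -1, 1.7, -2.1, 1.96, 1.94, 5.86],
    [1, -0.7, 1.7, -2.2, 1.96, 1.94, 5.86],
    [1, -0.5, 1.7, -2.2, 1.96, 1.94, 5.86],
    [1, 0, 0, 0, 0, 0, 0]
  ]
}}

```text
clock: 13.97
eef_pos: [0.5289, 0.1861, 0.1553]
tool_rot: [0.612, 0.791, -0.003, -0.002]
ft_force: [1.6, 0.2, 0.5]
grip_width: 0.0852
grasp_force: 0.0
```

```bash
python3 - <<'E'
from h import *
cal=bot.calibration("wrist"); im=bot.camera("wrist"); cv2.imwrite("pics/w3.png",im)
for d in bot.outline_of("blank","wrist"):
    m=d["pixels"].astype(np.uint8); ct=max(cv2.findContours(m,0,2)[0],key=cv2.contourArea)
    print(d["conf"],d["rect"],cv2.boxPoints(cv2.minAreaRect(ct)).round(1).tolist())
hsv=cv2.cvtColor(im,cv2.COLOR_BGR2HSV); print(bot.get_obs()["joint_pos"].round(2))
p1,r1=pose([.5289,.1872,.16],104.7,0); show(p1,r1,1)
E
```

```text
0.94 [320.7, 152.6, 19.4, 82.3] [[321.29998779296875, 152.10000610351562], [338.20001220703125, 151.6999969482422], [340.1000061035156, 231.8000030517578], [323.20001220703125, 232.1999969482422]]
0.94 [430.7, 2.0, 57.1, 34.4] [[433.1000061035156, 13.699999809265137], [466.1000061035156, -13.699999809265137], [489.0, 13.800000190734863], [456.1000061035156, 41.29999923706055]]
0.59 [216.4, 49.6, 54.6, 49.6] [[212.89999389648438, 75.30000305175781], [231.89999389648438, 45.400001525878906], [272.1000061035156, 71.0], [253.10000610351562, 100.9000015258789]]
[ 0.34  0.41  0.02  1.19 -0.    1.65]
[1, 0.4, 1.6, -4.2, -0.39, 0.1, 0.13],
```

View pics/w3.png

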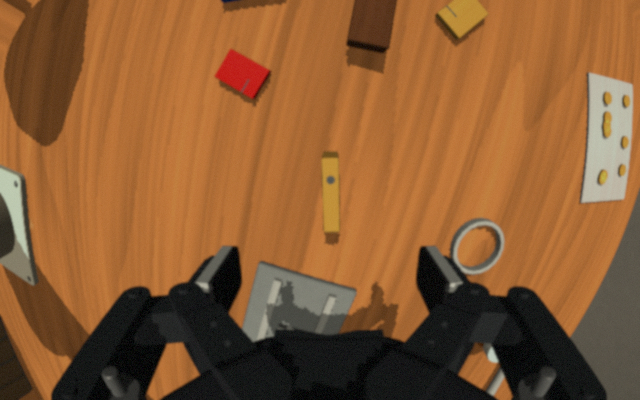

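The wrist view shows the standing blank from (321,152) to (340,232), with the dot at (330,180), roughly between the fingers. Next I centre on it and descend.

```bash
python3 - <<'E'
from h import *
P=wf([(322,152.5),(338,152.5),(339.5,232),(323.5,232.5)],.044); print(P.round(4)[:,:2].tolist())
C=P.mean(0); y=(P[0]+P[1]-P[2]-P[3])/2; az=np.degrees(np.arctan2(y[1],y[0])); print(C,np.linalg.norm(y),az)
p1,r1=pose([C[0],C[1],.055],az,0); show(p1,r1,1)
E
```

```text
[[0.5132, 0.2217], [0.5255, 0.225], [0.5445, 0.16], [0.5314, 0.1561]]
[0.52862637 0.19069251 0.044     ] 0.06786924248404967 105.92665045930706
[1, 1.3, 1.0, 33.6, -0.13, 0.03, -0.37],[1, 1.3, 0.9, 33.6, -0.13, 0.03, -0.37],[1, 1.3, 0.8, 33.6, -0.13, 0.03, -0.37],
```

Request:
{"name": "move_arm", "arguments": {
  "deltas": [
    [1, 0.9, 0.9, 33.5, -0.1, 0, -0.4],
    [1, 0.8, 0.9, 33.5, -0.1, 0, -0.4],
    [1, 0.8, 0.8, 33.5, -0.1, 0, -0.4],
    [1, 0, 0, 15, 0, 0, 0],
    [1, 0, 0, 8, 0, 0, 0],
    [1, 0, 0, 0, 0, 0, 0]
  ]
}}

```text
clock: 14.57
eef_pos: [0.527, 0.1894, 0.0325]
tool_rot: [0.602, 0.799, -0.002, -0.0]
ft_force: [-0.5, -0.7, 0.0]
grip_width: 0.0855
grasp_force: 0.0
```

Request:
{"name": "move_arm", "arguments": {
  "deltas": [
    [0.4, 0, 0, 0, 0, 0, 0],
    [0.3, 0, 0, 0, 0, 0, 0],
    [0.2, 0, 0, 0, 0, 0, 0],
    [0.05, 0, 0, 0, 0, 0, 0],
    [0.05, 0, 0, 0, 0, 0, 0],
    [0.05, 0, 0, 0, 0, 0, 0],
    [0.05, 0, 0, 0, 0, 0, 0],
    [0.05, 0, 0, 0, 0, 0, 0]
  ]
}}

```text
clock: 15.23
eef_pos: [0.5301, 0.1901, 0.0363]
tool_rot: [0.602, 0.798, 0.001, 0.001]
ft_force: [-1.2, -0.7, 5.7]
grip_width: 0.0124
grasp_force: 59.0
```

```bash
python3 - <<'E'
from h import *
o=bot.get_obs();p,r=o["eef_pos"],R.from_quat(o["tool_rot"])
a=p+[0,0,.125]
show(a,r,.05,v=32)
p1,r1=pose([.525,-.06,.165],266.4,0); show(p1,r1,.05,a,r,wv=7)
E
```

```text
[0.05, -0.0, 0.1, -31.2, 0.0, 0.0, 0.0],[0.05, -0.0, 0.1, -31.2, 0.0, 0.0, 0.0],[0.05, -0.0, 0.1, -31.2, 0.0, 0.0, 0.0],[0.05, -0.0, 0.1, -31.2, 0.0, 0.0, 0.0],
[0.05, -10.4, -3.2, -0.2, -0.0, 0.01, -6.98],[0.05, -9.9, -4.4, -0.2, -0.0, 0.01, -6.98],[0.05, -9.3, -5.6, -0.2, -0.0, 0.01, -6.98],[0.05, -8.6, -6.7, -0.2, -0.0, 0.01, -6.98],[0.05, -7.7, -7.7, -0.2, -0.0, 0.01, -6.98],[0.05, -6.7, -8.6, -0.2, -0.0, 0.01, -6.98],[0.05, -5.6, -9.3, -0.2, -0.0, 0.01, -6.98],[0.05, -4.4, -9.9, -0.2, -0.0, 0.01, -6.98],[0.05, -3.2, -10.4, -0.2, -0.0, 0.01, -6.98],[0.05, -1.9, -10.7, -0.2, -0.0, 0.01, -6.98],
[0.05, -0.6, -10.9, -0.2, -0.0, 0.01, -6.98],[0.05, 0.7, -10.8, -0.2, -0.0, 0.01, -6.98],[0.05, 2.0, -10.7, -0.2, -0.0, 0.01, -6.98],[0.05, 3.3, -10.4, -0.2, -0.0, 0.01, -6.98],[0.05, 4.6, -9.9, -0.2, -0.0, 0.01, -6.98],[0.05, 5.7, -9.2, -0.2, -0.0, 0.01, -6.98],[0.05, 6.8, -8.5, -0.2, -0.0, 0.01, -6.98],[0.05, 7.8, -7.6, -0.2, -0.0, 0.01, -6.98],[0.05, 8.6, -6.6, -0.2, -0.0, 0.01, -6.98],[0.05, 9.4, -5.5, -0.2, -0.0, 0.01, -6.98],
[0.05, 10.0, -4.3, -0.2, -0.0, 0.01, -6.98],[0.05, 10.4, -3.1, -0.2, -0.0, 0.01, -6.98],[0.05, 10.7, -1.8, -0.2, -0.0, 0.01, -6.98],
```

Request:
{"name": "move_arm", "arguments": {
  "deltas": [
    [0.05, 0, 0, -31, 0, 0, 0],
    [0.05, 0, 0, -31, 0, 0, 0],
    [0.05, 0, 0, -31, 0, 0, 0],
    [0.05, 0, 0, -31, 0, 0, 0]
  ]
}}

```text
clock: 15.57
eef_pos: [0.5287, 0.1896, 0.1596]
tool_rot: [0.602, 0.798, -0.001, 0.0]
ft_force: [0.3, 0.5, -3.5]
grip_width: 0.0124
grasp_force: 59.3
```

Request:
{"name": "move_arm", "arguments": {
  "deltas": [
    [0.05, -10.4, -3.2, 0, 0, 0, -7],
    [0.05, -9.9, -4.4, 0, 0, 0, -7],
    [0.05, -9.3, -5.6, 0, 0, 0, -7],
    [0.05, -8.6, -6.7, 0, 0, 0, -7],
    [0.05, -7.7, -7.7, 0, 0, 0, -7],
    [0.05, -6.7, -8.6, 0, 0, 0, -7],
    [0.05, -5.6, -9.3, 0, 0, 0, -7],
    [0.05, -4.4, -9.9, 0, 0, 0, -7],
    [0.05, -3.2, -10.4, 0, 0, 0, -7],
    [0.05, -1.9, -10.7, 0, 0, 0, -7]
  ]
}}

```text
clock: 16.4
eef_pos: [0.5268, 0.0806, 0.1584]
tool_rot: [0.033, 0.999, -0.0, -0.0]
ft_force: [-0.4, 0.6, -3.8]
grip_width: 0.0128
grasp_force: 59.4
```

Request:
{"name": "move_arm", "arguments": {
  "deltas": [
    [0.05, -0.6, -10.9, 0, 0, 0, -7],
    [0.05, 0.7, -10.8, 0, 0, 0, -7],
    [0.05, 2, -10.7, 0, 0, 0, -7],
    [0.05, 3.3, -10.4, 0, 0, 0, -7],
    [0.05, 4.6, -9.9, 0, 0, 0, -7],
    [0.05, 5.7, -9.2, 0, 0, 0, -7],
    [0.05, 6.8, -8.5, 0, 0, 0, -7],
    [0.05, 7.8, -7.6, 0, 0, 0, -7],
    [0.05, 8.6, -6.6, 0, 0, 0, -7],
    [0.05, 9.4, -5.5, 0, 0, 0, -7]
  ]
}}

```text
clock: 17.23
eef_pos: [0.5253, -0.028, 0.1585]
tool_rot: [-0.547, 0.837, 0.0, -0.0]
ft_force: [0.0, 0.2, -3.1]
grip_width: 0.012
grasp_force: 59.4
```

Request:
{"name": "move_arm", "arguments": {
  "deltas": [
    [0.05, 10, -4.3, 0, 0, 0, -7],
    [0.05, 10.4, -3.1, 0, 0, 0, -7],
    [0.05, 10.7, -1.8, 0, 0, 0, -7],
    [0.05, 0, 0, 0, 0, 0, 0],
    [0.05, 0, 0, 0, 0, 0, 0]
  ]
}}

```text
clock: 17.65
eef_pos: [0.5251, -0.0602, 0.1587]
tool_rot: [-0.686, 0.727, 0.0, 0.0]
ft_force: [-0.0, 0.7, -3.0]
grip_width: 0.0123
grasp_force: 59.4
```

```bash
python3 - <<'E'
from h import *
print(bot.get_obs()["joint_pos"].round(2))
cal=bot.calibration("wrist");print(cal)
im=bot.camera("wrist"); cv2.imwrite("pics/w4raw.png",im)
cv2.imwrite("pics/w4.png",cv2.resize(im[80:280,220:480],None,fx=3,fy=3,interpolation=2))
json.dump({k:np.array(v).tolist() for k,v in cal.items()},open("cal4.json","w"))
E
```

```text
[-0.11  0.34 -0.07  1.16  0.   -1.63]
{'K': array([[309.70691629,   0.        , 328.48897284],
       [  0.        , 309.70691629, 198.43380188],
       [  0.        ,   0.        ,   1.        ]]), 'position': array([ 0.52203595, -0.1284199 ,  0.29167782]), 'orientation': array([0.02915804, 0.99009358, 0.13727701, 0.00442058])}
```

View pics/w4.png

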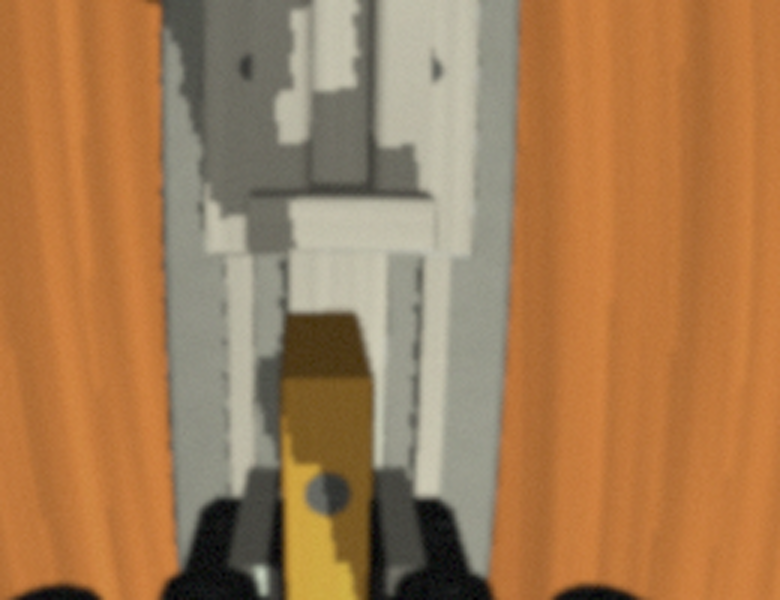

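The wrist view shows the held blank with its end at raw (329,206) and its dot at about (329,244). Ahead of it is the jig: slot floor around (334,130), near end block at rows 146–163. I'll measure these edges numerically.

```bash
python3 - <<'E'
from h import *
cal=json.load(open("cal4.json")); cal={k:np.array(v) for k,v in cal.items()}
g=cv2.cvtColor(cv2.imread("pics/w4raw.png"),cv2.COLOR_BGR2GRAY).astype(float)
def pk(p,lo,n=12):
    d=np.gradient(cv2.GaussianBlur(p.reshape(1,-1),(3,1),0)[0]); i=[k for k in range(2,len(d)-2) if abs(d[k])>=max(abs(d[k-1]),abs(d[k+1])) and abs(d[k])>5]
    return [(k+lo,round(d[k])) for k in i]
for r0,r1 in((118,124),(126,132),(134,140)): print("cols",r0,pk(g[r0:r1,285:385].mean(0),285))
print("rows slot",pk(g[0:175,330:337].mean(1),0)); print("rows left",pk(g[0:175,324:329].mean(1),0))
f=lambda px,z: wf(px,z,cal).round(4)[:,:2].tolist()
print("end in/out",f([(334,145.7),(334,163.3)],.062))
print("end block corners", f([(304,145),(365,145.5),(365,163.3)],.062))
print("foot edges z?",f([(288.5,163.5),(377,163.5)],.022))
print("slot",f([(324,130),(344,130)],.042))
print("bed edges",f([(274.5,130),(391.5,130),(277,230),(387,230)],.01))
print("blank top",f([(314.3,206),(344,206),(314.3,250),(344,250)],.1667),"bot",f([(315,184.7),(339,184.7)],.1227), "dot",f([(329,244.3)],.1667))
E
```

```text
cols 118 [(288, 7), (312, 20), (322, -18), (341, -7), (345, 22), (378, -12)]
cols 126 [(287, -12), (312, 7), (321, -10), (342, -11), (345, 19), (353, -5), (358, 14), (378, -10)]
cols 134 [(321, -6), (324, 6), (342, -11), (345, 9), (359, 22), (377, -12)]
rows slot [(4, -15), (39, 8), (56, -21), (64, 33), (109, -22), (141, -11), (145, 30)]
rows left [(4, -15), (39, 8), (56, -21), (64, 31), (110, -20), (141, -10), (145, 30)]
end in/out [[0.5196, -0.104], [0.5203, -0.0907]]
end block corners [[0.5418, -0.1059], [0.4965, -0.1029], [0.497, -0.0894]]
foot edges z? [[0.5602, -0.0865], [0.4819, -0.0819]]
slot [[0.5266, -0.115], [0.5106, -0.1141]]
bed edges [[0.5723, -0.1166], [0.4655, -0.1105], [0.5795, -0.0196], [0.4711, -0.0131]]
blank top [[0.5304, -0.0902], [0.5179, -0.0894], [0.5319, -0.0697], [0.5187, -0.0689]] bot [[0.5321, -0.0892], [0.5186, -0.0884]] dot [[0.5252, -0.0721]]
```

Request:
{"name": "move_arm", "arguments": {
  "deltas": [
    [0.05, 16, 0.8, 0, 0, 0, 0.1],
    [0.05, 16, 0.8, 0, 0, 0, 0.1],
    [0.05, 16, 0.8, 0, 0, 0, 0.1],
    [0.05, 16, 0.8, 0, 0, 0, 0.1],
    [0.05, 16, 0.8, 0, 0, 0, 0],
    [0.05, 0, 0, 14, 0, 0, 0],
    [0.05, 0, 0, 14, 0, 0, 0],
    [0.05, 0, 0, 14, 0, 0, 0],
    [0.05, 0, 0, 12, 0, 0, 0],
    [0.05, 0, 0, 0, 0, 0, 0]
  ]
}}

```text
clock: 18.53
eef_pos: [0.5152, -0.1383, 0.1027]
tool_rot: [-0.685, 0.729, 0.002, -0.001]
ft_force: [-0.9, -0.1, -2.8]
grip_width: 0.0126
grasp_force: 59.3
```

```bash
python3 - <<'E'
from h import *
cal=bot.calibration("wrist"); im=bot.camera("wrist"); cv2.imwrite("pics/w5raw.png",im)
json.dump({k:np.array(v).tolist() for k,v in cal.items()},open("cal5.json","w")); print(cal["position"],bot.get_obs()["eef_pos"])
cv2.imwrite("pics/w5.png",cv2.resize(im[95:245,235:435],None,fx=4,fy=4,interpolation=2))
E
```

```text
[ 0.51231421 -0.20666482  0.23555628] [ 0.51591833 -0.13853707  0.10403539]
```

View pics/w5.png

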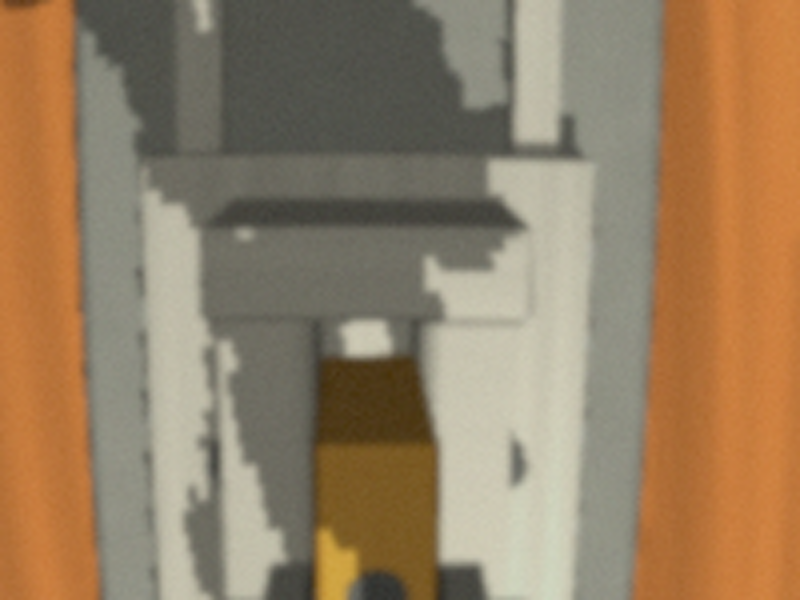

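The last view shows the blank's lower end edge at crop (320–412, 358). The slot mouth is at (312–420, 330) and the far end block at rows 225–318. The blank looks nearly in line with the slot but a few mm off along it. I'll compute the offsets.

```bash
python3 - <<'E'
from h import *
cal=json.load(open("cal5.json")); cal={k:np.array(v) for k,v in cal.items()}
def f(name,px,z):
    P=wf(np.array(px)/4+[235,95],z,cal); a=np.radians(3.7)
    # slot coordinates relative to a nominal centre
    d=P[:,:2]-[.5171,-.1378]; s=d@np.array([np.cos(a),-np.sin(a)]); t=d@np.array([np.sin(a),np.cos(a)])
    print(name,"x",(s*1e3).round(1).tolist(),"mid",round(s.mean()*1e3,2),"y",(t*1e3).round(1).tolist())
f("end inner",[(205,318),(530,320)],.062)
f("end outer",[(212,226),(522,228)],.062)
f("slot top",[(312,335),(420,335)],.042)
f("slot floor",[(318,335),(412,335)],.022)
f("blank bot",[(319,357),(413,357)],.067)
f("blank top",[(315,443),(436,443)],.111)
f("bed",[(82,225),(655,225)],.01); f("bed2",[(97,500),(640,500)],.01)
f("foot",[(140,158),(592,160)],.022)
o=bot.get_obs(); d=o["eef_pos"][:2]-[.5171,-.1378]; a=np.radians(3.7); print("tcp",d@[np.cos(a),-np.sin(a)],d@[np.sin(a),np.cos(a)])
E
```

```text
end inner x [23.3, -23.4] mid -0.04 y [-34.0, -33.8]
end outer x [22.0, -21.9] mid 0.04 y [-47.3, -47.1]
slot top x [8.9, -8.4] mid 0.23 y [-27.2, -27.2]
slot floor x [8.7, -7.8] mid 0.46 y [-22.8, -22.9]
blank bot x [6.7, -6.4] mid 0.15 y [-29.4, -29.4]
blank top x [5.4, -7.3] mid -0.98 y [-30.5, -30.5]
bed x [53.2, -53.4] mid -0.11 y [-41.5, -41.6]
bed2 x [53.2, -53.5] mid -0.16 y [12.7, 12.6]
foot x [39.5, -38.9] mid 0.32 y [-54.5, -54.2]
tcp -0.0011316374522231728 -0.000811790403862653
```

Request:
{"name": "move_arm", "arguments": {
  "deltas": [
    [0.05, 1.1, -0.5, 0, -0.7, 0, 0],
    [0.05, 1.1, -0.4, 0, -0.7, 0, 0],
    [0.05, 0, 0, 0, 0, 0, 0],
    [0.05, 0, -0.3, 11, 0, 0, 0],
    [0.05, 0, -0.2, 10, 0, 0, 0],
    [0.05, 0, -0.1, 5, 0, 0, 0],
    [0.05, 0, -0.1, 4, 0, 0, 0],
    [0.05, 0, -0.1, 4, 0, 0, 0],
    [0.05, 0, 0, 0, 0, 0, 0]
  ]
}}

```text
clock: 19.33
eef_pos: [0.5172, -0.1418, 0.0705]
tool_rot: [-0.685, 0.728, 0.009, -0.008]
ft_force: [0.4, -0.1, -2.0]
grip_width: 0.0129
grasp_force: 60.2
```

Request:
{"name": "move_arm", "arguments": {
  "deltas": [
    [0.05, 0, -0.1, 4, 0, 0, 0],
    [0.05, 0, -0.1, 4, 0, 0, 0],
    [0.05, 0, -0.1, 3, 0, 0, 0],
    [0.05, 0, 0, 0, 0, 0, 0]
  ]
}}

```text
clock: 19.67
eef_pos: [0.5176, -0.1422, 0.0599]
tool_rot: [-0.685, 0.728, 0.008, -0.008]
ft_force: [-0.7, -2.0, -4.7]
grip_width: 0.0126
grasp_force: 60.0
```

Request:
{"name": "move_arm", "arguments": {
  "deltas": [
    [0.05, 0, 0, 1, 0, 0, 0],
    [0.05, 0, 0, 1, 0, 0, 0],
    [0.05, 0, 0, 0.5, 0, 0, 0],
    [0.05, 0, 0, 0, 0, 0, 0]
  ]
}}

```text
clock: 20.0
eef_pos: [0.5177, -0.1424, 0.0595]
tool_rot: [-0.685, 0.728, 0.008, -0.008]
ft_force: [-4.7, -1.5, 6.9]
grip_width: 0.0125
grasp_force: 61.5
```

Request:
{"name": "move_arm", "arguments": {
  "deltas": [
    [0.2, 0, 0, 0, 0, 0, 0],
    [0.4, 0, 0, 0, 0, 0, 0],
    [0.4, 0, 0, 0, 0, 0, 0],
    [0.4, 0, 0, 0, 0, 0, 0],
    [0.4, 0, 0, -15, 0.7, 0, 0],
    [0.4, 0, 0, -25, 0.7, 0, 0],
    [0.4, -10, 0, -30, 0, 0, 0],
    [0.4, -30, 0, -10, 0, 0, 0],
    [0.4, -30, 0, 0, 0, 0, 0],
    [0.4, 0, 0, 0, 0, 0, 0]
  ]
}}

```text
clock: 20.83
eef_pos: [0.5242, -0.0682, 0.1407]
tool_rot: [-0.687, 0.727, -0.002, 0.003]
ft_force: [0.2, -0.0, 0.1]
grip_width: 0.0341
grasp_force: 0.0
```

```bash
python3 - <<'E'
from h import *
cal=bot.calibration("wrist"); im=bot.camera("wrist"); cv2.imwrite("pics/w6raw.png",im); print(cal["position"])
def sc(P):
    a=np.radians(3.7); d=P[:,:2]-[.5171,-.1378]; return np.c_[d@[np.cos(a),-np.sin(a)],d@[np.sin(a),np.cos(a)]]*1e3
for d in bot.outline_of("blank","wrist")[:2]:
    m=d["pixels"].astype(np.uint8); ct=max(cv2.findContours(m,0,2)[0],key=cv2.contourArea); b=cv2.boxPoints(cv2.minAreaRect(ct))
    print(d["conf"],b.round(1).tolist(),sc(wf(b,.066,cal)).round(1).tolist())
hsv=cv2.cvtColor(im,cv2.COLOR_BGR2HSV); m=cv2.inRange(hsv,(18,110,60),(32,255,255))
n,l,st,ce=cv2.connectedComponentsWithStats(m)
for i in range(1,n):
    if st[i,4]>200: 
        b=cv2.boxPoints(cv2.minAreaRect(np.argwhere(l==i)[:,::-1].astype(np.float32))); print(st[i].tolist(),sc(wf(b,.066,cal)).round(1).tolist())
# dot: darkest blob inside blank mask
d=bot.outline_of("blank","wrist")[0]; M=cv2.erode(d["pixels"].astype(np.uint8),np.ones((3,3)))
g=cv2.cvtColor(im,cv2.COLOR_BGR2GRAY); s=hsv[...,1]; k=(M>0)&(s<110); print(k.sum(), sc(wf(np.argwhere(k).mean(0)[::-1],.066,cal)) if k.any() else "")
E
```

```text
[ 0.52032906 -0.13661346  0.2734665 ]
0.56 [[322.5, 58.099998474121094], [344.29998779296875, 57.70000076293945], [345.8999938964844, 150.89999389648438], [324.1000061035156, 151.3000030517578]] [[8.8, -35.5], [-5.5, -35.9], [-7.3, 27.1], [7.3, 27.5]]
[323, 58, 23, 95, 1865] [[8.1, 27.9], [7.8, -35.6], [-6.1, -35.6], [-6.1, 27.9]]
65 [[  1.22217968 -17.75705993]]
```

Request:
{"name": "move_arm", "arguments": {
  "deltas": [
    [0, 18, 0.4, 0, 0, 0, 0],
    [0, 18, 0.4, 0, 0, 0, 0],
    [0, 19, 0.4, 0, 0, 0, 0],
    [0, 18, 0.4, 0, 0, 0, 0],
    [0, 0, 0, 15, 0, 0, 0],
    [0, 0, 0, 15, 0, 0, 0],
    [0, 0, 0, 15, 0, 0, 0],
    [0, 0, 0, 12, 0, 0, 0],
    [0, 0, 0, 5, 0, 0, 0],
    [0, 0, 0, 0, 0, 0, 0]
  ]
}}

```text
clock: 21.82
eef_pos: [0.5161, -0.1458, 0.0753]
tool_rot: [-0.685, 0.729, -0.0, -0.0]
ft_force: [0.6, -0.1, -0.4]
grip_width: -0.0002
grasp_force: 0.0
```

Request:
{"name": "move_arm", "arguments": {
  "deltas": [
    [0, -3, -1, 1, 0, 0, 0],
    [0, 0, 0, 1, 0, 0, 0],
    [0, 0, 0, 0.7, 0, 0, 0],
    [0, 0, 0, 0, 0, 0, 0]
  ]
}}

```text
clock: 22.15
eef_pos: [0.5185, -0.1422, 0.0741]
tool_rot: [-0.685, 0.728, -0.001, 0.001]
ft_force: [0.3, -0.2, 3.6]
grip_width: 0.0003
grasp_force: 1.6
```

Tip contact came at a height of about 66 mm, so the blank is fully seated. Next I back off and lean the wrist camera toward the drill to measure the bit and the mark together.

Request:
{"name": "move_arm", "arguments": {
  "deltas": [
    [0.4, 0, 0, -25, 0, 0, 0],
    [0.4, 0, 0, -30, 0, 0, 0],
    [0.4, -15, 0, -20, 0, 0, 0],
    [0.4, -32, 0, 0, 0, 0, 0],
    [0.4, -32, 0, 0, 0, 0, 0],
    [0.4, -32, 0, 0, 0, 0, 0],
    [0.4, 0, 0, 0, 0, 7, 0],
    [0.4, 0, 0, 0, 0, 7, 0],
    [0.4, 0, 0, 0, 0, 7, 0],
    [0.4, 0, 0, 0, 0, 7, 0]
  ]
}}

```text
clock: 22.98
eef_pos: [0.5256, -0.0307, 0.15]
tool_rot: [-0.664, 0.706, -0.17, -0.176]
ft_force: [-0.1, -0.5, -1.2]
grip_width: 0.0344
grasp_force: 0.0
```

Request:
{"name": "move_arm", "arguments": {
  "deltas": [
    [0.4, 0, 0, 0, 0, 7, 0],
    [0.4, 0, 0, 0, 0, 5, 0],
    [0.4, 0, 0, 0, 0, 0, 0],
    [0.4, 0, 0, 0, 0, 0, 0]
  ]
}}

```text
clock: 23.32
eef_pos: [0.5245, -0.0301, 0.1471]
tool_rot: [-0.645, 0.684, -0.234, -0.249]
ft_force: [-0.2, -0.8, 0.4]
grip_width: 0.034
grasp_force: 0.0
```

```bash
cat >> h.py <<'E'
def pf(P,c):
    "world -> wrist fisheye pixel"
    q=(np.atleast_2d(P)-c["position"])@R.from_quat(c["orientation"]).as_matrix()
    n=np.linalg.norm(q[:,:2],axis=1)[:,None]; t=np.arctan2(n,q[:,2:]); return c["K"][:2,2]+c["K"][0,0]*t*q[:,:2]/n
A=np.radians(3.7); O=np.array([.5171,-.1378]); EX=np.array([np.cos(A),-np.sin(A)]); EY=np.array([np.sin(A),np.cos(A)])
def sc(P): d=np.atleast_2d(P)[:,:2]-O; return np.c_[d@EX,d@EY]*1e3
E
python3 - <<'E'
from h import *
cal=bot.calibration("wrist"); im=bot.camera("wrist"); cv2.imwrite("pics/w7raw.png",im); print(cal["position"],bot.get_obs()["eef_pos"])
json.dump({k:np.array(v).tolist() for k,v in cal.items()},open("cal7.json","w"))
print("pred bit",pf([.5086,-.268,.076],cal),"pred mark",pf([*(O+EY*-.0178+EX*.0012),.066],cal))
for q in("bit","blank","jig_slot"):
    for d in bot.outline_of(q,"wrist")[:2]:
        ys,xs=np.nonzero(d["pixels"]); print(q,d["conf"],d["rect"])
        if q=="bit":
            for r in range(ys.max()-30,ys.max()+1,3): c=xs[ys==r]; print(r,(c.min(),c.max()) if len(c) else "",end=" ")
            print()
bot.camera("scene")
for d in bot.outline_of("bit","scene")[:2]: print(d["conf"],d["rect"])
g=cv2.cvtColor(im,cv2.COLOR_BGR2GRAY); p=pf([.5086,-.268,.076],cal)[0].astype(int)
print(p); print(g[p[1]-26:p[1]+16:2,p[0]-20:p[0]+21:2])
E
```

```text
[0.52748507 0.00411223 0.29297108] [ 0.52477359 -0.03093168  0.14805347]
pred bit [[330.96102048  50.76652924]] pred mark [[329.38782911 138.88600143]]
bit 0.43 [329.1, 40.1, 6.2, 11.1]
20  23  26  29  32  35  38  41  44 (np.int64(330), np.int64(333)) 47 (np.int64(329), np.int64(333)) 50 (np.int64(330), np.int64(332)) 
bit 0.21 [83.4, 184.0, 64.8, 65.5]
215 (np.int64(86), np.int64(144)) 218 (np.int64(85), np.int64(144)) 221 (np.int64(85), np.int64(144)) 224 (np.int64(84), np.int64(142)) 227 (np.int64(86), np.int64(141)) 230 (np.int64(90), np.int64(141)) 233 (np.int64(95), np.int64(140)) 236 (np.int64(102), np.int64(139)) 239 (np.int64(106), np.int64(139)) 242 (np.int64(122), np.int64(138)) 245 (np.int64(131), np.int64(136)) 
blank 0.8 [318.0, 125.6, 20.9, 64.4]
jig_slot 0.81 [288.4, 117.0, 84.3, 217.6]
[330  50]
[[ 62  53  50  51  44  43  43  42  44  47  43  45  45  50  45  43  44  41
   44  48  50]
 [ 72  52  41  45  47  45  46  41  43  47  43  48  45  48  44  48  41  42
   46  43  49]
 [ 80  50  43  40  44  45  42  45  46  45  46  48  45  39  45  45  41  38
   42  42  54]
 [ 87  59
[... 893 characters left out ...]
6  88  89  89  89  92  90  84  63  61  85  92  87  89  89  90
   87  91 106]
 [113 101  90  90  90  91  89  91  89  89  80  82  89  85  92  89  88  88
   91  88 104]
 [117 104  90  87  88  89  88  92  90  89  88  89  89  88  90  92  92  90
   88  92 101]
 [115  99  94  90  90  89  89  90  87  87  88  89  89  88  89  89  85  87
   87  91  99]
 [115  99  87  93  89  89  87  89  87  91  87  88  89  91  88  87  89  91
   90  89  98]
 [114  98  90  89  89  90  88  89  91  90  89  90  88  86  88  89  86  89
   90  89 102]
 [111  91  91  87  89  87  91  92  90  88  89  88  89  87  87  88  90  86
   89  87 100]
 [114  94  91  89  87  93  90  90  87  88  93  90  86  90  88  89  91  87
   85  86  96]]
```

```bash
python3 - <<'E'
from h import *
cal=json.load(open("cal7.json")); cal={k:np.array(v) for k,v in cal.items()}
im=cv2.imread("pics/w7raw.png"); s=cv2.cvtColor(im,cv2.COLOR_BGR2HSV)[...,1].astype(int)
print(s[124:156,318:342:1][::2])
sub=s[130:150,322:338]; k=np.argwhere(sub<110); 
print(len(k)); c=k.mean(0)[::-1]+[322,130]; print("dot",c,sc(wf(c,.066,cal)))
print("bit",sc(wf([(331,51.5),(331,52.5)],.076,cal)))
h=O+EY*.1415
o=bot.get_obs(); p1,r1=pose([h[0],h[1],.12],266.3,0); print(p1); show(p1,r1,.6)
E
```

```text
[[ 33  31  31  32  43  58  59  64  69  69  67  65  68  69  66  68  61  62
   53  45  32  31  37  30]
 [ 30  26  28  47  92 141 153 159 162 160 154 162 164 158 158 151 157 154
  142 105  53  37  27  29]
 [ 36  24  33  68 130 166 180 184 176 191 179 178 172 184 188 183 178 174
  169 136  91  37  20  24]
 [ 27  40  23  69 134 166 173 182 182 179 175 177 178 176 179 178 174 181
  169 142  85  44  26  29]
 [ 25  29  35  71 130 165 173 182 175 177 179 180 181 177 172 179 176 183
  173 147 100  46  28  26]
 [ 33  32  36  72 127 169 179 168 186 175 175 186 176 184 174 179 174 177
  173 156 106  49  24  36]
 [ 35  28  29  73 130 170 184 171 177 167 168 154 156 165 164 169 171 185
  171 153 110  43  27  31]
 [ 29  29  32  70 124 166 171 167 144 115  76  56  56  73 103 141 164 167
  173 148 100  38  36  29]
 [ 31  25  29  48 114 159 169 157 130  67  36  13  17  29  60 123 162 179
  168 153  94  42  27  35]
 [ 33  29  34  54 110 161 181 172 158 133 109  82  92 115 134 151 169 177
  170 152  83  44  30  25]
 [ 35  29  31  56 116 168 174 177 170 173 166 168 162 174 168 179 175 173
  181 155  85  3
[... 273 characters left out ...]
4 181 179 176
  167 139  80  35  29  29]
 [ 28  32  36  60 119 163 180 180 184 175 180 176 186 179 178 181 181 173
  169 140  78  35  30  31]
 [ 29  31  35  57 121 171 175 176 186 175 174 172 175 182 178 183 184 183
  170 140  71  34  33  28]]
26
dot [329.53846154 139.84615385] [[  1.0620504  -16.74939605]]
bit [[-1.22340871e-01 -1.29155559e+02]
 [-1.22276824e-01 -1.27365757e+02]]
[0.52623132 0.00340506 0.12      ]
[0.6, -6.6, 0.1, -0.1, -0.03, -5.7, 0.0],[0.6, -6.6, 0.1, 0.6, -0.03, -5.7, 0.0],[0.6, -6.5, 0.1, 1.3, -0.03, -5.7, 0.0],[0.6, -6.3, 0.1, 1.9, -0.03, -5.7, 0.0],[0.6, -6.1, 0.1, 2.5, -0.03, -5.7, 0.0],[0.6, -5.8, 0.1, 3.1, -0.03, -5.7, 0.0],[0.6, -5.5, 0.1, 3.7, -0.03, -5.7, 0.0],
```

Request:
{"name": "move_arm", "arguments": {
  "deltas": [
    [0.6, -6.6, 0.1, 0, 0, -5.7, 0],
    [0.6, -6.6, 0.1, 0.6, 0, -5.7, 0],
    [0.6, -6.5, 0.1, 1.3, 0, -5.7, 0],
    [0.6, -6.3, 0.1, 1.9, 0, -5.7, 0],
    [0.6, -6.1, 0.1, 2.5, 0, -5.7, 0],
    [0.6, -5.8, 0.1, 3.1, 0, -5.7, 0],
    [0.6, -5.5, 0.1, 3.7, 0, -5.7, 0],
    [0.6, 0, 0, 0, 0, 0, 0]
  ]
}}

```text
clock: 24.28
eef_pos: [0.5259, 0.0013, 0.1195]
tool_rot: [-0.683, 0.73, -0.001, 0.001]
ft_force: [-0.9, -0.0, 0.6]
grip_width: 0.0515
grasp_force: 0.0
```

```bash
python3 - <<'E'
from h import *
h=O+EY*.1415
p1,r1=pose([h[0],h[1],.056],266.3,0); show(p1,r1,.6,v=20)
cal=bot.calibration("wrist"); bot.camera("wrist")
for d in bot.outline_of("jig_handle","wrist")[:2]: print(d["conf"],d["rect"])
print(pf([[h[0],h[1],.08]],cal))
E
```

```text
[0.6, -0.5, -0.0, 15.9, -0.05, -0.01, -0.03],[0.6, -0.5, -0.0, 15.9, -0.05, -0.01, -0.03],[0.6, -0.5, -0.0, 15.9, -0.05, -0.01, -0.03],[0.6, -0.5, -0.0, 15.9, -0.05, -0.01, -0.03],
0.61 [275.9, 0.0, 108.8, 246.5]
0.53 [312.3, 0.0, 27.9, 49.3]
[[330.07547365 233.12866632]]
```

Request:
{"name": "move_arm", "arguments": {
  "deltas": [
    [0.6, -0.5, 0, 16, 0, 0, 0],
    [0.6, -0.5, 0, 16, 0, 0, 0],
    [0.6, -0.5, 0, 16, 0, 0, 0],
    [0.6, -0.5, 0, 15, 0, 0, 0],
    [0.6, 0, 0, 0, 0, 0, 0],
    [0.1, 0, 0, 0, 0, 0, 0],
    [0.1, 0, 0, 0, 0, 0, 0],
    [0.1, 0, 0, 0, 0, 0, 0],
    [0.1, 0, 0, 0, 0, 0, 0],
    [0.1, 0, 0, 0, 0, 0, 0]
  ]
}}

```text
clock: 25.22
eef_pos: [0.5265, 0.0067, 0.0571]
tool_rot: [-0.685, 0.728, -0.001, 0.0]
ft_force: [-3.9, 2.1, 6.7]
grip_width: 0.0204
grasp_force: 59.3
```

Request:
{"name": "move_arm", "arguments": {
  "deltas": [
    [0.1, 6, 0, 0, 0, 0, 0],
    [0.1, 12, 0, 0, 0, 0, 0],
    [0.1, 14, 0, 0, 0, 0, 0],
    [0.1, 14, 0, 0, 0, 0, 0],
    [0.1, 14, 0, 0, 0, 0, 0],
    [0.1, 14, 0, 0, 0, 0, 0],
    [0.1, 14, 0, 0, 0, 0, 0],
    [0.1, 12, 0, 0, 0, 0, 0],
    [0.1, 7, 0, 0, 0, 0, 0],
    [0.1, 0, 0, 0, 0, 0, 0]
  ]
}}

```text
clock: 26.05
eef_pos: [0.5191, -0.1025, 0.057]
tool_rot: [-0.685, 0.729, -0.002, -0.001]
ft_force: [-5.7, -1.6, 6.3]
grip_width: 0.0203
grasp_force: 59.2
```

Request:
{"name": "move_arm", "arguments": {
  "deltas": [
    [0.1, 0, 0, 0, 0, 0, 0],
    [0.1, 0, 0, 0, 0, 0, 0]
  ]
}}

```text
clock: 26.22
eef_pos: [0.5191, -0.1019, 0.057]
tool_rot: [-0.685, 0.729, -0.002, -0.001]
ft_force: [-5.5, -1.4, 5.8]
grip_width: 0.0202
grasp_force: 59.2
```

Request:
{"name": "move_arm", "arguments": {
  "deltas": [
    [0.5, 0, 0, 0, 0, 0, 0],
    [0.5, 0, 0, 0, 0, 0, 0],
    [0.5, 0, 0, 0, 0, 0, 0],
    [0.5, 0, 0, -15, 0, 0, 0],
    [0.5, 0, 0, -20, 0, 0, 0],
    [0.5, 0, 0, -25, 0, 0, 0],
    [0.5, 0, 0, 0, 0, 7, 0],
    [0.5, 0, 0, 0, 0, 7, 0],
    [0.5, 0, 0, 0, 0, 7, 0],
    [0.5, 0, 0, 0, 0, 7, 0]
  ]
}}

```text
clock: 27.05
eef_pos: [0.5215, -0.1004, 0.1179]
tool_rot: [-0.664, 0.707, -0.171, -0.176]
ft_force: [-0.5, -0.1, -1.1]
grip_width: 0.0426
grasp_force: 0.0
```

Request:
{"name": "move_arm", "arguments": {
  "deltas": [
    [0.5, 0, 0, 0, 0, 7, 0],
    [0.5, 0, 0, 0, 0, 5, 0],
    [0.5, 0, 0, 0, 0, 0, 0],
    [0.5, 0, 0, 0, 0, 0, 0]
  ]
}}

```text
clock: 27.38
eef_pos: [0.52, -0.0992, 0.1149]
tool_rot: [-0.645, 0.683, -0.235, -0.249]
ft_force: [0.8, -0.6, -0.1]
grip_width: 0.0429
grasp_force: 0.0
```

```bash
cat > look.py <<'E'
from h import *
import sys
cal=bot.calibration("wrist"); im=bot.camera("wrist"); cv2.imwrite("pics/%s.png"%sys.argv[1],im); print(cal["position"])
json.dump({k:np.array(v).tolist() for k,v in cal.items()},open("cal8.json","w"))
p=pf([*(O+EY*-.129),.076],cal)[0]; m=pf([*(O+EY*-.126+EX*.001),.066],cal)[0]; print("pred bit",p,"mark",m)
for q in("bit","blank"):
    for d in bot.outline_of(q,"wrist")[:2]: print(q,d["conf"],d["rect"])
hsv=cv2.cvtColor(im,cv2.COLOR_BGR2HSV); x,y=m.astype(int)
np.set_printoptions(linewidth=200)
print("sat from",x-16,y-30); print(hsv[y-30:y+30:1,x-16:x+18:2,1])
print("val");print(hsv[y-30:y+8,x-16:x+18:2,2])
E
python3 look.py w8
```

```text
[ 0.52292779 -0.06478518  0.26073004]
pred bit [331.1787789   72.26794488] mark [329.97187463  82.72126942]
bit 0.39 [330.2, 60.6, 7.2, 14.8]
blank 0.65 [320.0, 74.2, 19.0, 54.5]
blank 0.55 [50.0, 234.6, 71.5, 70.5]
sat from 313 52
[[24  6 22 ... 24 23 22]
 [26 21 45 ... 36 33 22]
 [22 32 26 ... 41 12 17]
 ...
 [28 30 30 ... 31 30 30]
 [30 28 28 ... 33 25 28]
 [28 26 32 ... 28 26 30]]
val
[[ 54  41  46  47  47  47  51  48  46  46  44  45  46  49  43  45  47]
 [ 68  48  40  42  47  46  42  50  46  48  49  46  50  43  43  46  46]
 [ 80  56  40  43  44  50  45  47  47  51  45  45  46  43  44  41  45]
 [ 91  78  54  40  38  40  40  40  44  47  41  47  40  38  41  42  47]
 [ 96  90  74  52  41  37  39  36  39  40  39  33  34  38  42  54  65]
 [ 95  91  84  75  56  48  36  36  38  37  31  37  38  39  56  73  81]
 [ 93  94  96  86  79  69  51  40  39  32  32  37  50  60  74  86  90]
 [ 93  95  94  89  88  86  74  58  38  32  39  52  74  82  88  91  92]
 [ 95  96  91  95  93  93  87  74  55  44  51  71  86  91  91  94  92]
 [ 93  92  94  93  98  92  95  85  62  56  57  83  92  92  94  92  93
[... 1290 characters left out ...]
 59  65  68 109 139 137 129 123 132 141 131  79  62  64  62]
 [ 63  63  60  65  65 110 138 126 107  98 117 141 130  79  62  65  59]
 [ 65  63  59  63  67 110 136 110  78  73  98 135 132  78  64  65  61]
 [ 61  62  64  63  66 112 134  99  64  61  84 132 131  80  59  59  63]
 [ 64  66  62  66  66 114 135 104  71  66  86 129 133  78  61  64  65]
 [ 67  67  66  62  63 111 138 115  88  77 103 138 131  82  66  63  64]
 [ 77  74  80  76  75 115 139 132 113 107 122 142 132  84  69  70  75]
 [ 98  97 100  97  84 115 139 137 134 131 135 141 133  83  75  89  96]
 [117 120 120 114 104 116 141 143 142 140 141 144 134  84  90 108 116]
 [127 129 127 126 110 118 139 143 141 140 141 140 131  86 100 124 125]]
```

```bash
python3 - <<'E'
from h import *
cal=json.load(open("cal8.json")); cal={k:np.array(v) for k,v in cal.items()}
print(sc(wf([(331,72.5),(331,73.2)],.076,cal)),sc(wf((330.2,83.2),.066,cal)))
h=O+EY*.036
E
```

```text
[[   0.15367061 -128.69469093]
 [   0.15333672 -127.78051949]] [[   0.79826102 -125.38620653]]
```

Request:
{"name": "move_arm", "arguments": {
  "deltas": [
    [0.5, 0, 0, 0, 0, -5, 0],
    [0.5, 0, 0, 0, 0, -7, 0],
    [0.5, 0, 0, 0, 0, -7, 0],
    [0.5, 0, 0, 0, 0, -7, 0],
    [0.5, 0, 0, 0, 0, -7, 0],
    [0.5, 0, 0, 0, 0, -7, 0],
    [0.5, 0, 0, 0, 0, 0, 0],
    [0.5, 0, 0, 0, 0, 0, 0]
  ]
}}

```text
clock: 28.2
eef_pos: [0.5199, -0.1036, 0.1174]
tool_rot: [-0.683, 0.73, -0.003, 0.0]
ft_force: [0.3, -0.3, 0.4]
grip_width: 0.043
grasp_force: 0.0
```

```bash
python3 - <<'E'
from h import *
p1,r1=pose([.5191,-.1019,.057],266.4,0); show(p1,r1,.5,v=20)
E
```

```text
[0.5, -0.5, 0.3, 15.1, -0.07, -0.05, -0.05],[0.5, -0.4, 0.3, 15.1, -0.07, -0.05, -0.05],[0.5, -0.4, 0.3, 15.1, -0.07, -0.05, -0.05],[0.5, -0.4, 0.2, 15.1, -0.07, -0.05, -0.05],
```

Request:
{"name": "move_arm", "arguments": {
  "deltas": [
    [0.5, -0.5, 0.3, 15, 0, 0, 0],
    [0.5, -0.4, 0.3, 15, 0, 0, 0],
    [0.5, -0.4, 0.3, 15, 0, 0, 0],
    [0.5, -0.4, 0.2, 15, 0, 0, 0],
    [0.5, 0, 0, 0, 0, 0, 0],
    [0.1, 0, 0, 0, 0, 0, 0],
    [0.1, 0, 0, 0, 0, 0, 0],
    [0.1, 0, 0, 0, 0, 0, 0],
    [0.1, 0, 0, 0, 0, 0, 0],
    [0.1, 0, 0, 0, 0, 0, 0]
  ]
}}

```text
clock: 29.03
eef_pos: [0.5193, -0.0984, 0.0568]
tool_rot: [-0.685, 0.728, -0.001, 0.0]
ft_force: [-0.5, 1.9, 2.1]
grip_width: 0.0206
grasp_force: 59.1
```

Request:
{"name": "move_arm", "arguments": {
  "deltas": [
    [0.1, 1, 0, 0, 0, 0, 0],
    [0.1, 1, 0, 0, 0, 0, 0],
    [0.1, 1, 0, 0, 0, 0, 0],
    [0.1, 0, 0, 0, 0, 0, 0],
    [0.1, 0, 0, 0, 0, 0, 0]
  ]
}}

```text
clock: 29.45
eef_pos: [0.5191, -0.1022, 0.0567]
tool_rot: [-0.685, 0.728, -0.002, 0.0]
ft_force: [-2.3, 1.8, 5.3]
grip_width: 0.0204
grasp_force: 59.6
```

Request:
{"name": "move_arm", "arguments": {
  "deltas": [
    [0.5, 0, 0, 0, 0, 0, 0],
    [0.5, 0, 0, 0, 0, 0, 0],
    [0.5, 0, 0, 0, 0, 0, 0],
    [0.5, 0, 0, -15, 0, 0, 0],
    [0.5, 0, 0, -20, 0, 0, 0],
    [0.5, 0, 0, -25, 0, 0, 0],
    [0.5, 0, 0, 0, 0, 7, 0],
    [0.5, 0, 0, 0, 0, 7, 0],
    [0.5, 0, 0, 0, 0, 7, 0],
    [0.5, 0, 0, 0, 0, 7, 0]
  ]
}}

```text
clock: 30.28
eef_pos: [0.5198, -0.1021, 0.1177]
tool_rot: [-0.663, 0.707, -0.171, -0.177]
ft_force: [-0.1, -0.2, -0.2]
grip_width: 0.0428
grasp_force: 0.0
```

Request:
{"name": "move_arm", "arguments": {
  "deltas": [
    [0.5, 0, 0, 0, 0, 7, 0],
    [0.5, 0, 0, 0, 0, 5, 0],
    [0.5, 0, 0, 0, 0, 0, 0],
    [0.5, 0, 0, 0, 0, 0, 0]
  ]
}}

```text
clock: 30.62
eef_pos: [0.5186, -0.1007, 0.1148]
tool_rot: [-0.645, 0.683, -0.235, -0.249]
ft_force: [-0.7, 0.7, 0.2]
grip_width: 0.0426
grasp_force: 0.0
```

```bash
sed -i '/sat from/d' look.py; python3 look.py w9
```

```text
[ 0.52157478 -0.06632375  0.26058541]
pred bit [329.49796322  73.50715737] mark [328.31700282  83.99109975]
bit 0.64 [327.9, 60.3, 7.5, 15.2]
bit 0.35 [285.9, 60.4, 89.3, 233.9]
blank 0.81 [318.0, 72.2, 19.5, 56.1]
val
[[ 55  44  43  48  46  43  49  45  47  49  48  47  49  44  46  43  44]
 [ 65  48  45  45  47  46  53  49  51  48  46  48  48  45  48  47  43]
 [ 78  58  44  38  47  46  49  47  48  46  46  48  45  44  48  42  39]
 [ 87  76  51  44  41  45  43  44  47  47  47  41  41  38  41  43  49]
 [ 92  90  71  51  41  36  38  39  39  41  39  36  40  37  41  55  69]
 [ 92  92  84  67  52  39  36  34  35  35  39  38  39  47  58  74  87]
 [ 92  93  94  85  73  59  39  38  33  31  35  35  50  67  77  88  94]
 [ 96  94  96  93  87  80  66  50  42  33  38  52  74  88  90  94  95]
 [103 102 102 104 100 100  89  74  51  41  59  83  96  99  98 101 100]
 [117 117 115 114 115 116 112  95  61  50  70 107 114 115 112 110 113]
 [126 125 126 126 127 124 126 108  69  58  85 118 125 125 122 123 123]
 [126 131 132 129 132 128 128 109  70  58  85 122 131 127 127 129 126]
 [126 125 128 129 128 128 128
[... 1117 characters left out ...]
 63  62  72 125 133  87  69  71 102 138 115  72  66  65  64]
 [ 63  62  65  68  70 123 131  83  63  65 103 137 116  68  64  62  63]
 [ 66  62  64  66  73 125 134 102  75  84 114 140 115  69  64  64  63]
 [ 71  74  71  72  74 124 136 123 101 111 131 142 114  70  68  69  65]
 [ 89  93  84  83  82 127 140 137 126 130 137 141 115  73  74  83  83]
 [111 114 110 102  96 124 142 140 139 140 141 139 114  77  90 107 107]
 [123 123 120 120 107 129 142 141 141 140 141 137 114  84 106 118 123]
 [128 130 128 123 112 129 142 140 139 141 142 142 118  85 111 122 127]
 [128 127 127 125 117 131 141 143 142 142 142 142 122  87 108 125 124]
 [127 130 126 124 114 131 137 139 140 143 142 143 123  90 110 125 128]]
```

```bash
python3 - <<'E'
from h import *
cal=json.load(open("cal8.json")); cal={k:np.array(v) for k,v in cal.items()}
print(sc(wf([(329.2,73.6),(329.2,74.3)],.076,cal)),sc(wf((328.8,81.6),.066,cal)))
P=wf((329.2,74),.076,cal)[0]; P[2]=.066; print(pf(P,cal))
E
```

```text
[[   0.25478701 -128.8777911 ]
 [   0.25153948 -127.97061093]] [[   0.59080085 -129.07810869]]
[[329.18038454  82.1571711 ]]
```

Request:
{"name": "move_arm", "arguments": {
  "deltas": [
    [0.5, 0, 0, -20, 0, 0, 0],
    [0.5, 0, 0, -20, 0, 0, 0],
    [0.5, 0, 0, 0, 0, 0, 0],
    [0.5, 0, 0, 0, 0, 0, 0]
  ]
}}

```text
clock: 31.1
eef_pos: [0.5212, -0.0765, 0.1479]
tool_rot: [-0.643, 0.685, -0.236, -0.247]
ft_force: [-0.9, 0.0, 0.3]
grip_width: 0.0426
grasp_force: 0.0
```

```bash
python3 -c "
from workcell import bot
print(bot.job_done())"
```

```text
the job is handed in; nothing more can be done
None
```

I've handed the job in: the blank is seated in the slot with the marked edge up, and by my last measurement the punch mark is within about 1 mm of the point under the bit tip. The hand-in gave no verdict.

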